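# Load the beads and hold the cam-lift stage at its top

## Robot

A 7-joint arm with a two-finger parallel gripper is mounted at the origin on the work surface. World frame = base frame: x ahead of the robot, y to its left, z up, the work surface at z = 0. Lengths are in m, angles in rad, forces in N, time in s.
With the tool pointing down it reaches from about 0.4 to 0.85 m from the base axis. Payload 4.5 kg.
Tool frame: the origin (TCP) lies at the centre of the arm's flange, where the gripper is bolted on; the fingertips stand 166 mm ahead of it and the grasp point (between the pads) lies 147 mm ahead of it; z points along the fingers, y is the line along which they close (so a half turn about z gives the same grasp; the last joint's range is limited). The gripper opens to 88 mm and grips with 3 to 60 N. Pads are 18 mm wide; open, the fingers measure 123 mm over their backs; the gripper's body (75 mm by 187 mm) begins 45 mm behind the grasp point.
Start: joints at [-1.193, 0.689, -0.195, 1.565, 0.157, 0.902, -0.215], TCP at [0.211, 0.588, 0.405] pointing down, gripper open.
Joint ranges: [-3.01, 3.01], [-0.46, 2.08], [-1.47, 1.51], [0.13, 2.56], [-1, 4.14], [0.04, 2.09], [-2.66, 2.66]. Speed limits (rad/s): [2.57, 2.57, 3.14, 3.14, 3.14, 3.14, 3.14].

## Interface

Orientations are given as a unit quaternion [x, y, z, w].
In Python, from bench import arm, optics gives the robot as it stands.
- The arm moves only by the tool servo_tool, never from a script. Its argument "plan" is one flat list of numbers, 6 for each row, row after row: the shift along the tool's x, y, z as a fraction of full scale, then the turn, a rotation vector about the tool's x, y, z as a fraction of full scale. A call has 1 to 10 rows; each row shifts and turns the commanded pose from where the row before left it, along the tool's axes as they then stand; what a row does not reach is not made up. Full scale, the value 1, is 0.15 m for a shift and 2 pi rad for a turn. A row lasts 1/12 s, in which the tool goes at most 41.7 mm and 7.16 degrees, less where a joint would pass 70% of its speed; a pose out of reach is approached as far as the arm can. A call with a number of a shift or a turn outside -1 to 1 is refused whole. A call with a gripper value outside its range is refused whole. "gripper" is the opening, from 0 (shut) to 1 (fully open), set as the call begins (left out, the last holds). The fingers move at their own pace and stop on an object; "squeeze" is the grip in N (left out, the last holds). Time passes only in rows, so rows that do not move let the fingers close. It gives the time, the measured TCP pose, the force, the opening and the grip force at its end, in the units of the state.
- arm.get_obs(): the state, without advancing time (a new reading comes with each control period).
- optics.grab_frame(name): name is "side" or "top"; returns (picture, depth): 384x512x3 uint8, blue, green, red; 384x512 float32, m along the optical axis (not along the pixel's ray), 0 where there is no reading.
- optics.get_calibration(name): a dict with "camera_matrix" (3x3 intrinsics, pixels), "origin" and "attitude" of the camera in the world. Camera axes: x right, y up, looking along -z (the intrinsics and any distortion apply to the point x, -y, -z); pixel columns grow to the right and rows downward; lengths in m; the calibration is good to about 2 mm. A picture is of the moment at which its call begins. get_calibration takes no time and is no camera call.
- arm.hand_in(): hands the job in; it is judged then, once.
Trained networks look in the newest picture that a camera, given by its name, has taken for a name from the list of things; names that differ only in an ending like _2 or _b are one class to them, and where a whole thing is asked for, a point or a joint stands for the part that bears it (a point fixed in the world has none). Each returns a list of dicts, best first, with "score" (0 to 1); they miss things now and then, are a little off and sometimes report something else, mostly with a low value. They report only what shows in the picture. A call takes as long as a camera call.
- optics.search_frame(camera, label): "location" ([column, row] in pixels, amid what is visible of it).
- optics.silhouettes(camera, label): "pixels" (384x512 bool, what is visible of it) and "location" ([column, row] in pixels, amid what is visible of it).
The state is a dict: "clock": time; "qpos": joint angles; "joint_vel": joint speeds; "tau": joint torques, N m; "ee_pos": TCP position; "tcp_rot": TCP orientation; "force": force on the tool from outside, world axes, zero at the start; "ft_torque": the same for the moment, N m; "width": finger opening in m; "grasp_force": force on a finger pad.
Only numpy, scipy, OpenCV 4.12 (cv2) and the standard library are available. Lean on these libraries where they do the work, as an engineer would, in place of code of your own. Each camera call takes 0.05 s, during which the arm holds its last target. There are 200 camera calls.

## Task

Pick up the blue scoop and tip all six green beads into the black dish while the stage is down, then stand the empty scoop upright back on the bench, clear of the stage, and let go of it. Then turn the cam lever until the stage is at its highest, lever over the green mark, and finish while still holding the lever there against its return spring, with all the beads in the dish. Leave the bottle, the jar and the slide box where they are.

Things in the scene. Friction and masses are not known exactly. Their poses are not given: they have to be found in the camera images.
- scoop: loose blue pouring scoop, 86 long (x), 58 wide (y), 45 tall, 56 to 91 g plus 78 g of beads; origin at the centre of its underside, z up. Grip its two flat upright side walls (3 thick, outer faces y = +-29, full length, top z = 45) across y, best at x = +10, near the centre of mass. Back wall at x = +43; floor (top z = 3) from x = +1 to +40; open ramp at the front (-x)
- scoop_lip (a point): middle of the scoop's front lip, at x = -43, z = 28 in the scoop's frame. The ramp rises at about 29 degrees from the floor to this lip and has no wall across it: tip the lip end (-x) down by 50 to 65 degrees and the beads roll out over the lip
- lever (a joint): cam lever of the lift stage, rad: 0 = against its rest stop; grows as the lever turns clockwise seen from above, to its highest lift point at 1.50 (lever right over the green mark), where it meets a firm stop; the helical cam lifts the stage evenly on the way. A return spring (0.10 N m at 0, 0.28 N m at 1.5) drives the lever back to 0 when let go
- lever_post (a point): centre of the top end of the lever's upright round black handle post (16 diameter, top 91 above the bench, free to grip from 40 to 91 above the bench; below it lies the flat steel lever arm, top at 37). It circles at 110 from the stage's upright axis, at constant height
- stage (a joint): height of the lifting dish over its rest, m: 0 at lever 0, growing evenly by 0.008 per rad of lever to 0.012 at lever 1.50, its highest
- dish (a point): centre of the inner floor of the round black dish that sits on the stage (on the lever's axis), 50 above the bench when lowered; z up. The dish is 92 in outer diameter, 86 inside, its rim 32 above this point (82 above the bench when lowered). The dish is fastened to the lift and rises with it
- base: fixed round white base plate of the stage, 170 diameter, 12 thick, origin at its centre on the bench (on the lever's axis); z up. Seen in its frame the lever lies at 133 degrees from its x axis at lever 0 and at 47 degrees at lever 1.50, over a green mark on the plate; a small red stop stands beside the lever's rest position
- oil: bystander: small amber bottle with black cap, 36 diameter, 75 tall, loose; origin under its centre
- canister: bystander: white jar with grey cap, 40 diameter, 60 tall, loose; origin under its centre
- slidebox: bystander: white and orange slide box, 31 x 81 (y) x 26 tall, loose; origin under its centre
- bead0_center (a point): centre of one of six green ceramic beads, 16 diameter, 13 g; at the start all six lie in the scoop on its floor
- bead1_center (a point): centre of one of six green ceramic beads, 16 diameter, 13 g; at the start all six lie in the scoop on its floor
- bead2_center (a point): centre of one of six green ceramic beads, 16 diameter, 13 g; at the start all six lie in the scoop on its floor
- bead3_center (a point): centre of one of six green ceramic beads, 16 diameter, 13 g; at the start all six lie in the scoop on its floor
- bead4_center (a point): centre of one of six green ceramic beads, 16 diameter, 13 g; at the start all six lie in the scoop on its floor
- bead5_center (a point): centre of one of six green ceramic beads, 16 diameter, 13 g; at the start all six lie in the scoop on its floor

How it is judged:
On the way, in this order (a step that is already met when the one before it is completed fails the run):
1. the scoop is lifted off the bench by the gripper (height (world z) of scoop above 0.04 m and contact force between scoop and the fingers above 0.3 N), for 0.2 s.
2. all six beads are in the dish while the stage is down (horizontal distance between each of bead0_center, bead1_center, bead2_center, bead3_center, bead4_center, bead5_center and dish below 0.042 m and z of bead0_center in the frame of dish between 0 and 0.034 m and z of bead1_center in the frame of dish between 0 and 0.034 m and z of bead2_center in the frame of dish between 0 and 0.034 m and z of bead3_center in the frame of dish between 0 and 0.034 m and z of bead4_center in the frame of dish between 0 and 0.034 m and z of bead5_center in the frame of dish between 0 and 0.034 m and value of joint stage below 0.004 m), for 0.2 s.
3. the scoop stands upright on the bench, let go, clear of the stage, the stage still down (height (world z) of scoop below 0.006 m and angle between scoop's own z axis and vertical below 0.1 rad and contact force between scoop and the arm below 0.05 N and linear speed of scoop below 0.03 m/s and value of joint stage below 0.004 m and horizontal distance between scoop and base above 0.12 m), for 0.2 s.
At the end, for the whole second after the job is handed in: Stage lifted at least 11.2 of its 12 mm (lever beyond 1.4 rad) and still, fingers pressing the lever with over 0.5 N, arm off the dish; six beads in the dish; scoop upright (0.1 rad), let go, on the bench, its centre over 120 mm from the stage axis (value of joint stage above 0.0112 m and velocity of joint lever between -0.1 and 0.1 rad/s and contact force between lever and the fingers above 0.5 N and contact force between lever and scoop below 0.05 N and contact force between each of stage, scoop and the arm below 0.05 N and horizontal distance between scoop and base above 0.12 m and horizontal distance between each of bead0_center, bead1_center, bead2_center, bead3_center, bead4_center, bead5_center and dish below 0.042 m and z of bead0_center in the frame of dish between 0 and 0.034 m and z of bead1_center in the frame of dish between 0 and 0.034 m and z of bead2_center in the frame of dish between 0 and 0.034 m and z of bead3_center in the frame of dish between 0 and 0.034 m and z of bead4_center in the frame of dish between 0 and 0.034 m and z of bead5_center in the frame of dish between 0 and 0.034 m and height (world z) of scoop below 0.006 m and angle between scoop's own z axis and vertical below 0.1 rad and linear speed of scoop below 0.03 m/s); the arm keeps its last pose, push and grip.
It fails at once if the bottle is pushed more than 30 mm away or knocked over (distance of oil from where it was at the start of the episode above 0.03 m or angle between oil's own z axis and vertical above 0.5 rad).
It fails at once if the jar is pushed more than 30 mm away or knocked over (distance of canister from where it was at the start of the episode above 0.03 m or angle between canister's own z axis and vertical above 0.5 rad).
It fails at once if the slide box is pushed more than 30 mm away or knocked over (distance of slidebox from where it was at the start of the episode above 0.03 m or angle between slidebox's own z axis and vertical above 0.5 rad).
It also fails if it takes over 72 s, if anything falls off the work surface, if the arm or the gripper's body presses on something with over 40 N, if the wrist force passes 120 N, or if a joint passes its speed limit or range.

## Working session

There is one attempt and no reset: what is moved stays moved. The work goes in short steps, Python scripts to look and compute and a tool call to move; the robot and the scene stay as the last step left them, time stands still between calls to the robot, and variables do not carry over. Pictures are saved under pics/ and viewed, at most 10 in all, crops included, and the job is handed in when it is done.

Besides the shell and the picture viewer there is one more tool, called after "Emit:" by a JSON object that holds its "op" and its "data". servo_tool: Moves the arm, as the interface text tells. Shift numbers are shares of 0.15 m and turn numbers shares of 2 pi rad, none past 1 either way. Its arguments: {"type":"object","properties":{"plan":{"type":"array"},"gripper":{"type":"number"},"squeeze":{"type":"number"}},"required":["plan"]}

```bash
mkdir -p pics; ls; cat > h.py <<'E'
import numpy as np, cv2
from scipy.spatial.transform import Rotation as R
from bench import arm, optics
def cal(n):
    c=optics.get_calibration(n); K=np.array(c["camera_matrix"]); o=np.array(c["origin"]); a=np.array(c["attitude"])
    M=a if a.shape==(3,3) else R.from_quat(a).as_matrix()
    return K,o,M,c
def cloud(n,d):
    K,o,M,_=cal(n); v,u=np.mgrid[:d.shape[0],:d.shape[1]]
    x=(u-K[0,2])/K[0,0]*d; y=(v-K[1,2])/K[1,1]*d
    return np.stack([x,-y,-d],-1)@M.T+o
def proj(n,P):
    K,o,M,_=cal(n); q=(np.atleast_2d(P)-o)@M; q=q*[1,-1,-1]; q=q@K.T
    return q[:,:2]/q[:,2:]
E
python3 - <<'E'
from h import *
print(arm.get_obs())
ims=[]
for n in("top","side"):
    print(cal(n)[3])
    im,d=optics.grab_frame(n); cv2.imwrite(f"pics/{n}0.png",im); np.save(f"{n}0.npy",d)
    P=cloud(n,d)
    for l in["scoop","lever","lever_post","dish","base","oil","canister","slidebox"]:
        for r in optics.silhouettes(n,l)[:2]:
            m=r["pixels"]&(d>0); p=P[m]
            if len(p): print(n,l,round(r["score"],2),np.round(r["location"]),m.sum(),"med",np.round(np.median(p,0),3),"lo",np.round(np.percentile(p,3,axis=0),3),"hi",np.round(np.percentile(p,97,axis=0),3))
E
```

```text
pics
{'clock': 0.0, 'qpos': array([-1.19318585,  0.69000636, -0.19452245,  1.56638515,  0.15729791,
        0.90246067, -0.21507833]), 'joint_vel': array([-8.74836917e-04,  1.19285441e-04, -3.14026224e-05, -1.00527487e-03,
       -7.96960206e-04, -5.84137777e-04,  8.22307106e-04]), 'tau': array([ 9.30068527e-04, -5.27570450e+01, -1.26661364e+00, -1.53426594e+01,
       -5.26714220e-02,  6.46336761e-03,  1.61907756e-04]), 'ee_pos': array([0.21058076, 0.58809716, 0.40388502]), 'tcp_rot': array([ 1.71002416e-01,  9.85270167e-01, -9.28439708e-04, -9.88588421e-05]), 'force': array([-0.08850991, -0.28903371,  0.67429454]), 'ft_torque': array([ 0.01975745, -0.03476786, -0.06048969]), 'grasp_force': 0.0, 'width': 0.08842316162430844}
{'camera_matrix': array([[485.94165029,   0.        , 261.66886446],
       [  0.        , 485.94165029, 182.08489187],
       [  0.        ,   0.        ,   1.        ]]), 'origin': array([ 0.44878129, -0.03267878,  1.02288838]), 'attitude': array([-0.03913991,  0.02266984,  0.71366928, -0.69902096])}
top scoop 0.61 [352. 211.] 1005 med [ 0.48  -0.191  0.019] l
[... 1578 characters left out ...]
.063] lo [0.522 0.029 0.049] hi [0.61  0.117 0.082]
side base 0.95 [226. 196.] 3969 med [0.544 0.057 0.034] lo [ 0.491 -0.004  0.007] hi [0.629 0.162 0.081]
side base 0.61 [211. 197.] 792 med [0.53  0.065 0.037] lo [0.505 0.024 0.028] hi [0.595 0.166 0.083]
side oil 0.61 [315. 190.] 405 med [ 0.693 -0.07   0.044] lo [ 0.683 -0.081  0.008] hi [ 0.709 -0.055  0.076]
side oil 0.2 [286. 274.] 57 med [ 0.498 -0.166  0.015] lo [ 0.492 -0.171  0.01 ] hi [ 0.505 -0.157  0.019]
side canister 0.8 [362. 223.] 554 med [ 0.682 -0.196  0.04 ] lo [ 0.673 -0.209  0.006] hi [ 0.705 -0.177  0.061]
side slidebox 0.92 [216. 280.] 925 med [ 0.391 -0.094  0.025] lo [ 0.374 -0.127  0.002] hi [ 0.414 -0.052  0.028]
```

```bash
python3 - <<'E'
import cv2,numpy as np
from h import *
a=cv2.imread("pics/top0.png");b=cv2.imread("pics/side0.png")
a=cv2.resize(a[60:280,130:400],None,fx=2.9,fy=2.7)[:, :]
cv2.imwrite("pics/t0c.png",cv2.resize(cv2.imread("pics/top0.png")[70:290,130:400],(736,600)))
d=np.load("top0.npy");P=cloud("top",d)
# scoop wall tops
z=P[...,2];m=(z>0.036)&(z<0.05)&(P[...,1]<-0.13)&(P[...,0]<0.6)&(P[...,0]>.4)
pts=P[m]; print("scoop rim",len(pts)); print(cv2.minAreaRect(pts[:,:2].astype(np.float32)))
m=(z>0.012)&(z<0.06)&(P[...,1]<-0.13)&(P[...,0]<0.6)&(P[...,0]>.4)
print(cv2.minAreaRect(P[m][:,:2].astype(np.float32)))
# base, dish
m=(z>0.076)&(z<0.086)&(abs(P[...,0]-.566)<.06)&(abs(P[...,1]-.077)<.06)
print("dish rim",m.sum(),cv2.minEnclosingCircle(P[m][:,:2].astype(np.float32)))
m=(z>0.007)&(z<0.017)&(np.hypot(P[...,0]-.566,P[...,1]-.077)<.1)
print("base",m.sum(),cv2.minEnclosingCircle(P[m][:,:2].astype(np.float32)))
m=(z>0.082)&(z<0.1)&(np.hypot(P[...,0]-.566,P[...,1]-.077)<.13)&(np.hypot(P[...,0]-.566,P[...,1]-.077)>.08)
print("post",m.sum(),P[m].mean(0) if m.any() else 0, P[m].min(0),P[m].max(0))
E
```

```text
scoop rim 269
((0.5455750226974487, -0.32900649309158325), (0.08571115881204605, 0.3692336976528168), 21.050268173217773)
((0.546821653842926, -0.3332366943359375), (0.08642331510782242, 0.378230482339859), 21.050268173217773)
dish rim 247 ((0.5639702081680298, 0.07510194182395935), 0.04604678973555565)
base 2793 ((0.5641228556632996, 0.07491010427474976), 0.08484969288110733)
post 55 [0.50797258 0.16840084 0.08957692] [0.50042817 0.1616166  0.08205494] [0.51571385 0.17572075 0.09451352]
```

View pics/t0c.png

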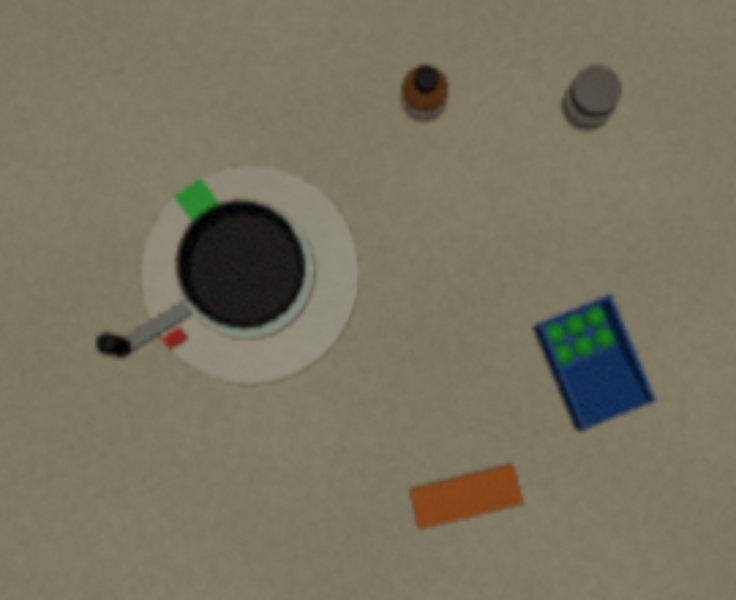

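View pics/side0.png

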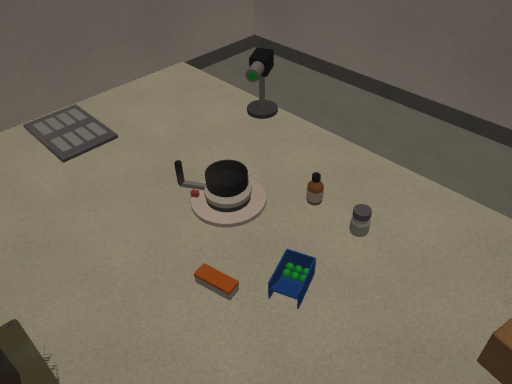

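The top view, with +x up and +y left, shows the stage at crop (243,265). The lever handle is at (108,345), the green mark at (197,198), and the scoop at (595,365) with its bead end pointing away from the robot. The side view agrees: scoop at (293,277), stage at (228,190).

```bash
cat >> h.py <<'E'
def rows(p1,R1,n,p0=None,R0=None):
    s=arm.get_obs()
    p0=np.array(s["ee_pos"]) if p0 is None else np.array(p0); R0=R.from_quat(s["tcp_rot"]) if R0 is None else R0
    w=(R0.inv()*R1).as_rotvec(); step=R.from_rotvec(w/n); dp=(np.array(p1)-p0)/n; Rc=R0
    print("deg/row",np.degrees(np.linalg.norm(w))/n,"mm/row",1e3*np.linalg.norm(dp))
    for i in range(n):
        t=Rc.inv().apply(dp)/.15; print(", ".join("%g"%round(v,3) for v in t)+", "+", ".join("%g"%round(v,4) for v in (w/n)/(2*np.pi)),end=",\n" if (i+1)%10 else "\n--\n")
        Rc=Rc*step
def tool(yaw,tilt=0):  # tool x along yaw, z down, then tilted about tool y
    return R.from_euler("z",yaw,degrees=True)*R.from_euler("x",180,degrees=True)*R.from_euler("y",tilt,degrees=True)
def gtcp(g,Rt): return np.array(g)-Rt.apply([0,0,.147])
E
python3 - <<'E'
from h import *
d=np.load("top0.npy");P=cloud("top",d);z=P[...,2]
reg=(np.hypot(P[...,0]-.487,P[...,1]+.185)<.075)
for lo,hi in((.012,.06),(.036,.05)):
    p=P[reg&(z>lo)&(z<hi)][:,:2].astype(np.float32); print(len(p),cv2.minAreaRect(p))
im=cv2.imread("pics/top0.png").astype(int); g=(im[...,1]>im[...,0]+40)&(im[...,1]>im[...,2]+40)&reg
print("beads",P[g].mean(0))
b=reg&(im[...,0]>im[...,2]+35); print("blue z pct",np.percentile(z[b],[5,50,95]),P[b].mean(0))
print("start tool x", R.from_quat(arm.get_obs()["tcp_rot"]).as_matrix())
rows([.44,.06,.36],tool(8),22)
E
```

```text
973 ((0.4894598126411438, -0.18418851494789124), (0.08642758429050446, 0.05881093442440033), 21.061954498291016)
224 ((0.4899355471134186, -0.18404173851013184), (0.08569508790969849, 0.05869458615779877), 20.748836517333984)
beads [ 0.51261894 -0.17666505  0.01654836]
blue z pct [0.00179024 0.01830034 0.04525643] [ 0.48536767 -0.18876596  0.02074462]
start tool x [[-9.41485042e-01  3.37054766e-01  8.76878804e-06]
 [ 3.37054765e-01  9.41485035e-01  1.18620827e-04]
 [ 3.17260325e-05  1.14635296e-04 -9.99999993e-01]]
deg/row 6.922839284345063 mm/row 26.263900186457434
-0.119, -0.127, 0.014, -0, -0, 0.0192,
-0.134, -0.112, 0.014, -0, -0, 0.0192,
-0.146, -0.095, 0.014, -0, -0, 0.0192,
-0.157, -0.077, 0.014, -0, -0, 0.0192,
-0.165, -0.057, 0.014, -0, -0, 0.0192,
-0.171, -0.037, 0.014, -0, -0, 0.0192,
-0.174, -0.016, 0.014, -0, -0, 0.0192,
-0.174, 0.005, 0.014, -0, -0, 0.0192,
-0.173, 0.026, 0.014, -0, -0, 0.0192,
-0.168, 0.047, 0.014, -0, -0, 0.0192
--
-0.161, 0.066, 0.014, -0, -0, 0.0192,
-0.152, 0.085, 0.014, -0, -0, 0.0192,
-0.141, 0.103, 0.014, -0, -0, 0.0192,
-0.127, 0.119, 0.014, -0, -0, 0.0192,
-0.112, 0.134, 0.014, -0, -0, 0.0192,
-0.095, 0.146, 0.014, -0, -0, 0.0192,
-0.077, 0.157, 0.014, -0, -0, 0.0192,
-0.057, 0.165, 0.014, -0, -0, 0.0192,
-0.037, 0.171, 0.014, -0, -0, 0.0192,
-0.016, 0.174, 0.014, -0, -0, 0.0192
--
0.005, 0.174, 0.014, -0, -0, 0.0192,
0.026, 0.173, 0.014, -0, -0, 0.0192,
```

Emit:
{"op": "servo_tool", "data": {"plan": [-0.119, -0.127, 0.014, 0, 0, 0.0192, -0.134, -0.112, 0.014, 0, 0, 0.0192, -0.146, -0.095, 0.014, 0, 0, 0.0192, -0.157, -0.077, 0.014, 0, 0, 0.0192, -0.165, -0.057, 0.014, 0, 0, 0.0192, -0.171, -0.037, 0.014, 0, 0, 0.0192, -0.174, -0.016, 0.014, 0, 0, 0.0192, -0.174, 0.005, 0.014, 0, 0, 0.0192, -0.173, 0.026, 0.014, 0, 0, 0.0192, -0.168, 0.047, 0.014, 0, 0, 0.0192], "gripper": 1}}

```text
clock: 1.73
ee_pos: [0.3156, 0.3474, 0.3839]
tcp_rot: [0.702, 0.712, 0.0, -0.0]
force: [-0.0, -0.1, -0.7]
width: 0.0883
grasp_force: 0.0
```

Emit:
{"op": "servo_tool", "data": {"plan": [-0.161, 0.066, 0.014, 0, 0, 0.0192, -0.152, 0.085, 0.014, 0, 0, 0.0192, -0.141, 0.103, 0.014, 0, 0, 0.0192, -0.127, 0.119, 0.014, 0, 0, 0.0192, -0.112, 0.134, 0.014, 0, 0, 0.0192, -0.095, 0.146, 0.014, 0, 0, 0.0192, -0.077, 0.157, 0.014, 0, 0, 0.0192, -0.057, 0.165, 0.014, 0, 0, 0.0192, -0.037, 0.171, 0.014, 0, 0, 0.0192, -0.016, 0.174, 0.014, 0, 0, 0.0192]}}

```text
clock: 2.57
ee_pos: [0.4205, 0.1076, 0.3628]
tcp_rot: [0.982, 0.189, 0.0, -0.0]
force: [0.1, 0.1, 0.2]
width: 0.0883
grasp_force: 0.0
```

Emit:
{"op": "servo_tool", "data": {"plan": [0.005, 0.174, 0.014, 0, 0, 0.0192, 0.026, 0.173, 0.014, 0, 0, 0.0192, 0, 0, 0, 0, 0, 0]}}

```text
clock: 2.82
ee_pos: [0.4429, 0.0562, 0.3588]
tcp_rot: [0.998, 0.066, 0.002, 0.002]
force: [0.4, 0.2, 0.3]
width: 0.0881
grasp_force: 0.0
```

```bash
python3 - <<'E'
from h import *
s=arm.get_obs(); print(s["clock"],s["qpos"],s["ee_pos"],R.from_quat(s["tcp_rot"]).as_matrix())
E
```

```text
2.8167 [-0.49865555  0.58624187  0.42326974  2.15465366 -0.49511805  0.49019051
 -1.13478674] [0.44294376 0.05621251 0.35884201] [[ 0.99131375  0.13146141  0.00386503]
 [ 0.13147374 -0.99131471 -0.00313154]
 [ 0.00341978  0.00361249 -0.99998763]]
```

```bash
python3 - <<'E'
from h import *
u=np.array([np.cos(np.radians(7.6)),np.sin(np.radians(7.6)),0])
Rt=tool(7.6,60); g=np.array([.564,.075,.16])+.036*u; p=gtcp(g,Rt); print(p)
rows(p,Rt,10)
E
```

```text
[0.47349634 0.06292423 0.2335    ]
deg/row 5.9804483307377305 mm/row 12.918639788524134
0.02, -0.002, 0.084, 0.0001, 0.0166, 0,
0.012, -0.002, 0.085, 0.0001, 0.0166, 0,
0.003, -0.002, 0.086, 0.0001, 0.0166, 0,
-0.006, -0.002, 0.086, 0.0001, 0.0166, 0,
-0.015, -0.002, 0.085, 0.0001, 0.0166, 0,
-0.024, -0.002, 0.083, 0.0001, 0.0166, 0,
-0.032, -0.002, 0.08, 0.0001, 0.0166, 0,
-0.041, -0.002, 0.076, 0.0001, 0.0166, 0,
-0.048, -0.002, 0.071, 0.0001, 0.0166, 0,
-0.055, -0.002, 0.066, 0.0001, 0.0166, 0
--
```

Emit:
{"op": "servo_tool", "data": {"plan": [0.02, -0.002, 0.084, 0, 0.0166, 0, 0.012, -0.002, 0.085, 0, 0.0166, 0, 0.003, -0.002, 0.086, 0, 0.0166, 0, -0.006, -0.002, 0.086, 0, 0.0166, 0, -0.015, -0.002, 0.085, 0, 0.0166, 0, -0.024, -0.002, 0.083, 0, 0.0166, 0, -0.032, -0.002, 0.08, 0, 0.0166, 0, -0.041, -0.002, 0.076, 0, 0.0166, 0, -0.048, -0.002, 0.071, 0, 0.0166, 0, -0.055, -0.002, 0.066, 0, 0.0166, 0]}}

```text
clock: 3.65
ee_pos: [0.6053, 0.088, 0.4388]
tcp_rot: [0.943, 0.069, 0.325, -0.028]
force: [-0.5, 0.2, -0.1]
width: 0.0884
grasp_force: 0.0
```

```bash
python3 - <<'E'
from h import *
s=arm.get_obs(); print(s["clock"],s["qpos"],s["ee_pos"],(tool(7.6,0).inv()*R.from_quat(s["tcp_rot"])).as_rotvec(degrees=True))
E
```

```text
3.65 [-0.32526718  0.54688624  0.1485132   1.91063452 -0.99938227  0.04350934
 -0.66315338] [0.60526007 0.08802427 0.43876326] [ 0.7584123  38.12324784 -0.74216605]
```

```bash
cat > fit.py <<'E'
from h import *
import itertools
s=arm.get_obs()
Q=[[-1.19318585,.69000636,-.19452245,1.56638515,.15729791,.90246067,-.21507833],[-.49865555,.58624187,.42326974,2.15465366,-.49511805,.49019051,-1.13478674],list(s["qpos"])]
Rm=[R.from_quat([.171002416,.985270167,-.000928,-.0000988]),R.from_matrix([[.99131375,.13146141,.00386503],[.13147374,-.99131471,-.00313154],[.00341978,.00361249,-.99998763]]),R.from_quat(s["tcp_rot"])]
pm=[[.21058,.588097,.403885],[.44294376,.05621251,.35884201],list(s["ee_pos"])]
import json; json.dump(dict(Q=Q,R=[r.as_quat().tolist() for r in Rm],p=pm),open("data.json","w"))
def chain(q,sg):
    r=[R.identity()]
    for a,ax,k in zip(q,"zyzyzyz",sg): r.append(r[-1]*R.from_euler(ax,a*k))
    return r
res=[]
for sg in itertools.product([1,-1],repeat=7):
    if sg[1]<0: continue
    # R_meas = B * chain * T ; remove B=Rz? use general: find T,B by chain consistency, B=Rz(b)
    for b in np.arange(0,360,7.5):
        T=[(R.from_euler("z",b,degrees=True)*chain(q,sg)[-1]).inv()*r for q,r in zip(Q,Rm)]
        e=max((T[0].inv()*t).magnitude() for t in T[1:])
        res.append((e,sg,b))
res.sort(key=lambda x:x[0]); 
for r in res[:6]: print(r)
E
python3 fit.py
```

```text
(8.952554760671915e-07, (-1, 1, -1, 1, -1, 1, -1), np.float64(0.0))
(0.08547245251974948, (-1, 1, -1, 1, -1, 1, -1), np.float64(7.5))
(0.08547412769840113, (-1, 1, -1, 1, -1, 1, -1), np.float64(352.5))
(0.1706184904041926, (-1, 1, -1, 1, -1, 1, -1), np.float64(15.0))
(0.17062015595006122, (-1, 1, -1, 1, -1, 1, -1), np.float64(345.0))
(0.25511008480646513, (-1, 1, -1, 1, -1, 1, -1), np.float64(22.5))
```

```bash
cat > ik.py <<'E'
from h import *
import json
from scipy.optimize import least_squares
D=json.load(open("data.json")); SG=[-1,1,-1,1,-1,1,-1]
def chain(q):
    r=[R.identity()]
    for a,ax,k in zip(q,"zyzyzyz",SG): r.append(r[-1]*R.from_euler(ax,a*k))
    return r
def basis(q):
    c=chain(q); M=[np.array([0,0,1.])]
    for i in(2,4,6):
        m=c[i].as_matrix(); M+= [m[:,0],m[:,2]]
    return np.array(M).T,c[-1]
A=np.vstack([basis(q)[0] for q in D["Q"]]); y=np.hstack(D["p"])
L,rr,rk,sv=np.linalg.lstsq(A,y,rcond=None)
T=basis(D["Q"][0])[1].inv()*R.from_quat(D["R"][0])
def fk(q):
    B,r=basis(q); return B@L,r*T
lo=np.array([-3.01,-.46,-1.47,.13,-1,.04,-2.66]);hi=np.array([3.01,2.08,1.51,2.56,4.14,2.09,2.66])
def ik(p,Rt,seed,n=6):
    best=None; rng=np.random.default_rng(0)
    for i in range(n):
        x0=np.clip(seed if i==0 else rng.uniform(lo,hi),lo+.02,hi-.02)
        f=lambda q:(lambda a,b:np.hstack([(a-p)*5,(Rt.inv()*b).as_rotvec(),1e-3*(q-seed)]))(*fk(q))
        s=least_squares(f,x0,bounds=(lo,hi))
        a,b=fk(s.x); e=(np.linalg.norm(a-p),(Rt.inv()*b).magnitude()); c=sum(e)+1e-4*np.linalg.norm(s.x-seed)
        if best is None or c<best[0]: best=(c,s.x,e)
    return best
E
python3 - <<'E'
from ik import *
print("L",np.round(L,4),"sv",sv[-1],"res",np.abs(A@L-y).max(),T.as_matrix().round(3).tolist())
q0=np.array(D["Q"][1])
p=gtcp([.490+.01*np.cos(.3665),-.184+.01*np.sin(.3665),.2],tool(21)); b=ik(p,tool(21),q0); print("scoop",b); qs=b[1]
C=np.array([.564,.075,0])
for yaw in range(-180,180,30):
    u=np.array([np.cos(np.radians(yaw)),np.sin(np.radians(yaw)),0])
    out=[]
    for tilt in (0,55,65):
        Rt=tool(yaw,tilt); g=C+.036*u+[0,0,.17 if tilt else .22]
        b=ik(gtcp(g,Rt),Rt,qs,5); out.append((round(b[2][0],3),round(b[2][1],2)))
    print(yaw,out,b[1].round(2))
E
```

```text
L [-0.0211 -0.2484  0.816  -0.064   0.2791 -0.0437  0.2388] sv 0.028625551684451626 res 0.0412557158861315 [[-0.0, -1.0, -0.0], [1.0, -0.0, 0.0], [-0.0, -0.0, 1.0]]
scoop (np.float64(9.436343940991053e-05), array([ 0.12718359,  0.64542839,  0.33240449,  1.94228807, -0.34988271,
        0.60971723, -0.51733879]), (np.float64(9.950829764178498e-08), 1.2502106730106618e-06))
-180 [(np.float64(0.0), 0.0), (np.float64(0.0), 0.0), (np.float64(0.0), 0.0)] [ 0.16  1.21 -0.77  1.4   0.16  1.79  0.9 ]
-150 [(np.float64(0.0), 0.0), (np.float64(0.0), 0.0), (np.float64(0.0), 0.0)] [-0.04  1.19 -0.71  1.41  0.41  1.92  1.16]
-120 [(np.float64(0.0), 0.0), (np.float64(0.0), 0.0), (np.float64(0.0), 0.0)] [-0.27  1.1  -0.48  1.61  0.66  1.76  1.5 ]
-90 [(np.float64(0.0), 0.0), (np.float64(0.0), 0.0), (np.float64(0.0), 0.0)] [-1.01  1.43  1.51  2.36 -0.89  0.37 -2.27]
-60 [(np.float64(0.0), 0.0), (np.float64(0.0), 0.0), (np.float64(0.0), 0.0)] [-0.62  0.95 -0.12  2.34  1.47  1.21  1.4 ]
-30 [(np.float64(0.0), 0.0), (np.float64(0.006), 0.04), (np.float64(0.029), 0.16)] [-0.66  0.86  0.08  2.56  2.07  1.07  1.3 ]
0 [(np.float64(0.0), 0.0), (np.float64(0.03), 0.17), (np.float64(0.058), 0.33)] [-0.29  0.71  0.05  2.56  2.88  0.92  1.52]
30 [(np.float64(0.0), 0.0), (np.float64(0.022), 0.12), (np.float64(0.048), 0.27)] [ 0.27  0.77 -0.09  2.56  3.87  0.98  1.72]
60 [(np.float64(0.0), 0.0), (np.float64(0.016), 0.07), (np.float64(0.04), 0.19)] [-2.36 -0.46  1.49  2.56  3.01  0.3   2.17]
90 [(np.float64(0.0), 0.0), (np.float64(0.0), 0.0), (np.float64(0.003), 0.03)] [ 0.77  1.21 -1.25  2.41 -1.    0.04  0.99]
120 [(np.float64(0.0), 0.0), (np.float64(0.0), 0.0), (np.float64(0.0), 0.0)] [ 0.58  1.13 -0.81  1.92 -0.33  0.91  0.72]
150 [(np.float64(0.0), 0.0), (np.float64(0.0), 0.0), (np.float64(0.0), 0.0)] [ 0.37  1.18 -0.77  1.58 -0.07  1.43  0.75]
```

```bash
python3 - <<'E'
from ik import *
import itertools
C=[chain(q) for q in D["Q"]]
y=np.hstack(D["p"])
col=lambda i,k: np.hstack([c[i].as_matrix()[:,k] for c in C])
base=[(0,2),(3,2),(5,2),(7,2)]
opt=[(1,0),(1,1),(2,1),(3,0),(3,1),(4,0),(4,1),(5,0),(5,1),(6,0),(6,1)]
res=[]
for n in range(0,4):
    for o in itertools.combinations(opt,n):
        A=np.array([col(*k) for k in base+list(o)]).T
        x=np.linalg.lstsq(A,y,rcond=None)[0]; res.append((np.abs(A@x-y).max(),o,x.round(4)))
res.sort(key=lambda r:r[0])
for r in res[:12]: print(r)
E
```

```text
(np.float64(1.370377569753778e-07), ((2, 1), (4, 1), (6, 1)), array([ 3.469e-01,  5.634e-01,  3.448e-01,  1.601e-01, -1.880e-02,
       -2.690e-02, -3.000e-04]))
(np.float64(1.3703775703088894e-07), ((1, 1), (3, 1), (6, 1)), array([ 3.469e-01,  5.634e-01,  3.448e-01,  1.601e-01, -1.880e-02,
       -2.690e-02, -3.000e-04]))
(np.float64(1.370377570864001e-07), ((2, 1), (3, 1), (6, 1)), array([ 3.469e-01,  5.634e-01,  3.448e-01,  1.601e-01, -1.880e-02,
       -2.690e-02, -3.000e-04]))
(np.float64(1.3703775714191124e-07), ((1, 1), (3, 1), (5, 1)), array([ 3.469e-01,  5.634e-01,  3.448e-01,  1.601e-01, -1.880e-02,
       -2.690e-02, -3.000e-04]))
(np.float64(1.370377571974224e-07), ((2, 1), (3, 1), (5, 1)), array([ 3.469e-01,  5.634e-01,  3.448e-01,  1.601e-01, -1.880e-02,
       -2.690e-02, -3.000e-04]))
(np.float64(1.370377571974224e-07), ((2, 1), (4, 1), (5, 1)), array([ 3.469e-01,  5.634e-01,  3.448e-01,  1.601e-01, -1.880e-02,
       -2.690e-02, -3.000e-04]))
(np.float64(1.3703775725293355e-07), ((1, 1), (4, 1), (5, 1)), array([ 3.469e-01,  5.634e-01,  3.448e-01,  1.601e-01, -1.880e-02,
       -2.690e-02, -3.000e-04]))
(np.float64(1.370377573084447e-07), ((1, 1), (4, 1), (6, 1)), array([ 3.469e-01,  5.634e-01,  3.448e-01,  1.601e-01, -1.880e-02,
       -2.690e-02, -3.000e-04]))
(np.float64(3.1006077412409905e-05), ((2, 1), (3, 1), (6, 0)), array([ 3.468e-01,  5.633e-01,  3.452e-01,  1.596e-01, -1.870e-02,
       -2.730e-02,  2.000e-04]))
(np.float64(3.100607741263195e-05), ((1, 1), (4, 1), (6, 0)), array([ 3.468e-01,  5.633e-01,  3.452e-01,  1.596e-01, -1.870e-02,
       -2.730e-02,  2.000e-04]))
(np.float64(3.1006077412853994e-05), ((1, 1), (3, 1), (6, 0)), array([ 3.468e-01,  5.633e-01,  3.452e-01,  1.596e-01, -1.870e-02,
       -2.730e-02,  2.000e-04]))
(np.float64(3.100607741324257e-05), ((2, 1), (4, 1), (6, 0)), array([ 3.468e-01,  5.633e-01,  3.452e-01,  1.596e-01, -1.870e-02,
       -2.730e-02,  2.000e-04]))
```

```bash
python3 - <<'E'
s=open("ik.py").read()
a=s.index("def basis");b=s.index("A=np.vstack")
s=s[:a]+'''COLS=[(0,2),(3,2),(5,2),(7,2),(2,1),(4,1),(6,1)]
def basis(q):
    c=chain(q); return np.array([c[i].as_matrix()[:,k] for i,k in COLS]).T,c[-1]
'''+s[b:]
open("ik.py","w").write(s)
E
python3 - <<'E'
from ik import *
print(np.abs(A@L-y).max())
C=np.array([.564,.075,0])
sc=np.array([.490+.01*np.cos(.3665),-.184+.01*np.sin(.3665),.2])
now=arm.get_obs()["qpos"]
b=ik(gtcp(sc,tool(21)),tool(21),now,1); print("scoop",b[2],b[1].round(2)); qs=b[1]
for yaw in range(-180,180,30):
    u=np.array([np.cos(np.radians(yaw)),np.sin(np.radians(yaw)),0])
    d=((yaw-21+180)%360)-180
    # path: rotate+move level, then tilt
    q=qs; worst=[]
    for k in range(1,9):
        Rt=tool(21+d*k/8); g=sc+(C+.036*u+[0,0,.22]-sc)*k/8
        b=ik(gtcp(g,Rt),Rt,q,1); q=b[1]; worst.append(sum(b[2]))
    w1=max(worst); worst=[]
    for t in range(5,66,5):
        Rt=tool(yaw,t); g=C+.036*u+[0,0,.22-.06*t/65]
        b=ik(gtcp(g,Rt),Rt,q,1); q=b[1]; worst.append(sum(b[2]))
    print(yaw,"level",round(w1,3),"tilt",np.round(worst,2),q.round(2))
E
```

```text
1.370377569753778e-07
scoop (np.float64(9.581013582088459e-08), 1.0207378503572996e-06) [-0.    0.7   0.44  1.93 -0.49  0.63 -0.45]
-180 level 0.0 tilt [0. 0. 0. 0. 0. 0. 0. 0. 0. 0. 0. 0. 0.] [-0.04  1.29 -0.33  0.96  0.02  2.02  1.24]
-150 level 0.536 tilt [0.54 0.56 0.58 0.61 0.64 0.68 0.71 0.75 0.78 0.81 0.82 0.81 0.8 ] [-0.69  1.7   1.51  1.16 -0.32  2.09 -2.66]
-120 level 0.139 tilt [0.14 0.15 0.16 0.18 0.23 0.28 0.32 0.37 0.42 0.46 0.5  0.54 0.57] [-0.93  1.64  1.51  1.49 -0.64  1.42 -2.66]
-90 level 0.0 tilt [0.   0.   0.   0.   0.   0.   0.   0.   0.01 0.06 0.11 0.16 0.21] [-1.12  1.67  1.51  1.74 -0.76  0.95 -2.66]
-60 level 0.0 tilt [0. 0. 0. 0. 0. 0. 0. 0. 0. 0. 0. 0. 0.] [-1.24  1.61  1.35  2.02 -0.96  0.35 -2.39]
-30 level 0.0 tilt [0.   0.   0.   0.   0.   0.02 0.1  0.17 0.24 0.3  0.34 0.38 0.4 ] [-1.24  1.46  1.15  2.13 -1.    0.04 -2.11]
0 level 0.0 tilt [0.   0.   0.   0.   0.04 0.15 0.26 0.37 0.48 0.59 0.69 0.8  0.89] [-0.98  1.04  0.84  2.13 -1.    0.04 -1.39]
30 level 0.0 tilt [0.   0.   0.   0.   0.01 0.11 0.2  0.3  0.39 0.48 0.55 0.62 0.66] [ 0.81  1.26 -1.1   2.08 -1.    0.04  0.62]
60 level 0.0 tilt [0.   0.   0.   0.   0.   0.   0.   0.02 0.06 0.09 0.12 0.13 0.14] [ 0.85  1.35 -1.16  2.06 -1.    0.04  0.94]
90 level 0.0 tilt [0. 0. 0. 0. 0. 0. 0. 0. 0. 0. 0. 0. 0.] [ 0.61  1.17 -0.74  1.78 -0.7   0.71  0.81]
120 level 0.0 tilt [0. 0. 0. 0. 0. 0. 0. 0. 0. 0. 0. 0. 0.] [ 0.37  1.18 -0.5   1.42 -0.47  1.31  0.82]
150 level 0.0 tilt [0. 0. 0. 0. 0. 0. 0. 0. 0. 0. 0. 0. 0.] [ 0.16  1.25 -0.4   1.12 -0.25  1.76  0.95]
```

```bash
python3 - <<'E'
from ik import *
Rt=tool(21); rows([.4993,-.1804,.30],Rt,10)
E
```

```text
deg/row 4.009359908980203 mm/row 32.02098801713464
-0.132, 0.167, 0.012, 0.001, -0.0106, -0.0034,
-0.135, 0.165, 0.02, 0.001, -0.0106, -0.0034,
-0.136, 0.162, 0.028, 0.001, -0.0106, -0.0034,
-0.138, 0.159, 0.036, 0.001, -0.0106, -0.0034,
-0.138, 0.156, 0.044, 0.001, -0.0106, -0.0034,
-0.139, 0.154, 0.052, 0.001, -0.0106, -0.0034,
-0.138, 0.151, 0.061, 0.001, -0.0106, -0.0034,
-0.137, 0.149, 0.069, 0.001, -0.0106, -0.0034,
-0.135, 0.146, 0.077, 0.001, -0.0106, -0.0034,
-0.133, 0.144, 0.085, 0.001, -0.0106, -0.0034
--
```

Emit:
{"op": "servo_tool", "data": {"plan": [-0.132, 0.167, 0.012, 0.001, -0.0106, -0.0034, -0.135, 0.165, 0.02, 0.001, -0.0106, -0.0034, -0.136, 0.162, 0.028, 0.001, -0.0106, -0.0034, -0.138, 0.159, 0.036, 0.001, -0.0106, -0.0034, -0.138, 0.156, 0.044, 0.001, -0.0106, -0.0034, -0.139, 0.154, 0.052, 0.001, -0.0106, -0.0034, -0.138, 0.151, 0.061, 0.001, -0.0106, -0.0034, -0.137, 0.149, 0.069, 0.001, -0.0106, -0.0034, -0.135, 0.146, 0.077, 0.001, -0.0106, -0.0034, -0.133, 0.144, 0.085, 0.001, -0.0106, -0.0034]}}

```text
clock: 4.48
ee_pos: [0.4974, -0.182, 0.2994]
tcp_rot: [0.983, 0.183, -0.004, 0.001]
force: [-0.2, -0.6, -0.4]
width: 0.088
grasp_force: 0.0
```

Emit:
{"op": "servo_tool", "data": {"plan": [0, 0, 0, 0, 0, 0, 0, 0, 0, 0, 0, 0]}}

```text
clock: 4.65
ee_pos: [0.4974, -0.1821, 0.299]
tcp_rot: [0.983, 0.181, -0.003, 0.001]
force: [1.2, 1.1, 0.2]
width: 0.0877
grasp_force: 0.0
```

```bash
python3 - <<'E'
from ik import *
s=arm.get_obs(); print(s["clock"],s["qpos"].round(2),s["ee_pos"],(tool(21).inv()*R.from_quat(s["tcp_rot"])).as_rotvec(degrees=True))
rows([.4993,-.1804,.174],tool(21),8)
E
```

```text
4.65 [ 0.03  0.77  0.4   1.96 -0.57  0.52 -0.38] [ 0.49740054 -0.18213087  0.29904056] [-0.07674366 -0.37218054  0.14713514]
deg/row 0.05093756799652286 mm/row 15.633370578204891
0.003, -0.001, 0.104, 0, 0.0001, -0.0001,
0.003, -0.001, 0.104, 0, 0.0001, -0.0001,
0.003, -0.001, 0.104, 0, 0.0001, -0.0001,
0.002, -0.001, 0.104, 0, 0.0001, -0.0001,
0.002, -0.001, 0.104, 0, 0.0001, -0.0001,
0.002, -0.001, 0.104, 0, 0.0001, -0.0001,
0.002, -0.001, 0.104, 0, 0.0001, -0.0001,
0.002, -0.001, 0.104, 0, 0.0001, -0.0001,
```

Emit:
{"op": "servo_tool", "data": {"plan": [0.003, -0.001, 0.104, 0, 0.0001, 0, 0.003, -0.001, 0.104, 0, 0.0001, 0, 0.003, -0.001, 0.104, 0, 0.0001, 0, 0.002, -0.001, 0.104, 0, 0.0001, 0, 0.002, -0.001, 0.104, 0, 0.0001, 0, 0.002, -0.001, 0.104, 0, 0.0001, 0, 0.002, -0.001, 0.104, 0, 0.0001, 0, 0.002, -0.001, 0.104, 0, 0.0001, 0, 0, 0, 0, 0, 0, 0]}}

```text
clock: 5.4
ee_pos: [0.4999, -0.1775, 0.1733]
tcp_rot: [0.983, 0.183, -0.0, -0.001]
force: [0.6, 0.3, -0.3]
width: 0.0885
grasp_force: 0.0
```

Emit:
{"op": "servo_tool", "data": {"plan": [0, 0, 0, 0, 0, 0, 0, 0, 0, 0, 0, 0, 0, 0, 0, 0, 0, 0, 0, 0, 0, 0, 0, 0, 0, 0, 0, 0, 0, 0, 0, 0, 0, 0, 0, 0, 0, 0, 0, 0, 0, 0], "gripper": 0.4, "squeeze": 25}}

```text
clock: 5.98
ee_pos: [0.5002, -0.18, 0.1758]
tcp_rot: [0.983, 0.182, 0.001, 0.002]
force: [-0.5, -0.0, 6.4]
width: 0.0576
grasp_force: 25.0
```

Emit:
{"op": "servo_tool", "data": {"plan": [0, 0, -0.05, 0, 0, 0, 0, 0, -0.1, 0, 0, 0, 0, 0, -0.15, 0, 0, 0, 0, 0, -0.15, 0, 0, 0, 0, 0, -0.15, 0, 0, 0, 0, 0, -0.15, 0, 0, 0, 0, 0, -0.15, 0, 0, 0, 0, 0, -0.05, 0, 0, 0, 0, 0, 0, 0, 0, 0, 0, 0, 0, 0, 0, 0]}}

```text
clock: 6.82
ee_pos: [0.4993, -0.1789, 0.317]
tcp_rot: [0.983, 0.182, -0.0, 0.0]
force: [0.3, 0.1, -1.8]
width: 0.0578
grasp_force: 25.0
```

```bash
python3 - <<'E'
from h import *
s=arm.get_obs(); print(s["ee_pos"],s["width"],(tool(21).inv()*R.from_quat(s["tcp_rot"])).as_rotvec(degrees=True))
im,d=optics.grab_frame("side"); cv2.imwrite("pics/s1.png",cv2.resize(im[100:330,180:440],(780,600)))
P=cloud("side",d)
for l in("scoop","bead0_center"):
    for r in optics.silhouettes("side",l)[:6]:
        p=P[r["pixels"]&(d>0)]; print(l,round(r["score"],2),len(p),np.median(p,0).round(3),np.percentile(p[:,2],[3,97]).round(3))
C=np.array([.564,.075,0]);yaw=115;Rt=tool(yaw)
u=Rt.apply([1,0,0])
# level above dish with lip at +15 mm, lip z .16
g=C+(.015+.053)*u+[0,0,.16]
print("tcp",gtcp(g,Rt)); rows(gtcp(g,Rt),Rt,20)
E
```

```text
[ 0.49934835 -0.1788838   0.31700391] 0.05783928568255555 [-0.04305124 -0.02607525  0.03359239]
scoop 0.89 1430 [ 0.484 -0.172  0.163] [0.142 0.186]
tcp [0.53526196 0.13662893 0.307     ]
deg/row 4.702898344939315 mm/row 15.892501108560907
0.049, -0.094, 0.003, -0, 0, -0.0131,
0.056, -0.09, 0.003, -0, 0, -0.0131,
0.064, -0.085, 0.003, -0, 0, -0.0131,
0.07, -0.079, 0.003, -0, 0, -0.0131,
0.077, -0.073, 0.003, -0, 0, -0.0131,
0.082, -0.067, 0.003, -0, 0, -0.0131,
0.087, -0.06, 0.003, -0, 0, -0.0131,
0.092, -0.052, 0.003, -0, 0, -0.0131,
0.096, -0.045, 0.003, -0, 0, -0.0131,
0.099, -0.037, 0.003, -0, 0, -0.0131
--
0.102, -0.028, 0.003, -0, 0, -0.0131,
0.104, -0.02, 0.003, -0, 0, -0.0131,
0.105, -0.011, 0.003, -0, 0, -0.0131,
0.106, -0.003, 0.003, -0, 0, -0.0131,
0.106, 0.006, 0.003, -0, 0, -0.0131,
0.105, 0.015, 0.003, -0, 0, -0.0131,
0.103, 0.023, 0.003, -0, 0, -0.0131,
0.101, 0.032, 0.003, -0, 0, -0.0131,
0.098, 0.04, 0.003, -0, 0, -0.0131,
0.095, 0.048, 0.003, -0, 0, -0.0131
--
```

View pics/s1.png

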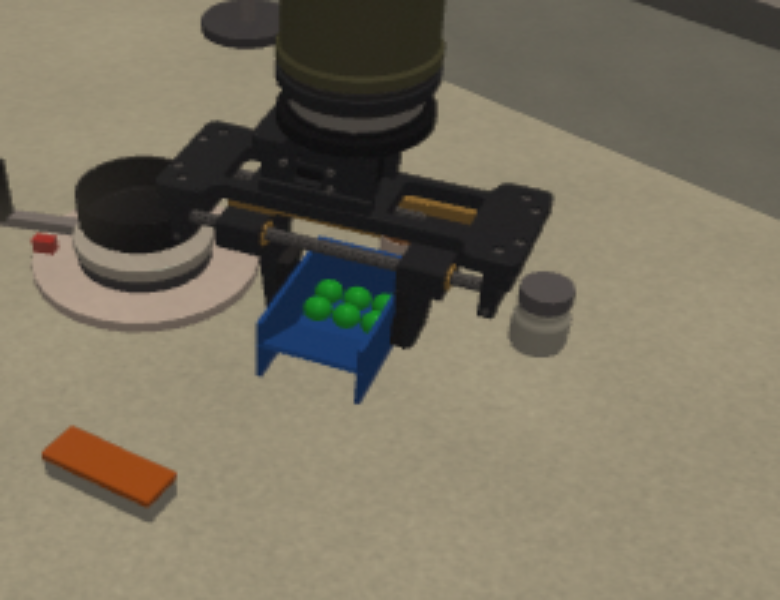

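Emit:
{"op": "servo_tool", "data": {"plan": [0.049, -0.094, 0.003, 0, 0, -0.0131, 0.056, -0.09, 0.003, 0, 0, -0.0131, 0.064, -0.085, 0.003, 0, 0, -0.0131, 0.07, -0.079, 0.003, 0, 0, -0.0131, 0.077, -0.073, 0.003, 0, 0, -0.0131, 0.082, -0.067, 0.003, 0, 0, -0.0131, 0.087, -0.06, 0.003, 0, 0, -0.0131, 0.092, -0.052, 0.003, 0, 0, -0.0131, 0.096, -0.045, 0.003, 0, 0, -0.0131, 0.099, -0.037, 0.003, 0, 0, -0.0131]}}

```text
clock: 7.8
ee_pos: [0.517, -0.0208, 0.3115]
tcp_rot: [0.828, 0.561, -0.001, 0.0]
force: [0.3, 0.4, -1.6]
width: 0.058
grasp_force: 25.0
```

Emit:
{"op": "servo_tool", "data": {"plan": [0.102, -0.028, 0.003, 0, 0, -0.0131, 0.104, -0.02, 0.003, 0, 0, -0.0131, 0.105, -0.011, 0.003, 0, 0, -0.0131, 0.106, -0.003, 0.003, 0, 0, -0.0131, 0.106, 0.006, 0.003, 0, 0, -0.0131, 0.105, 0.015, 0.003, 0, 0, -0.0131, 0.103, 0.023, 0.003, 0, 0, -0.0131, 0.101, 0.032, 0.003, 0, 0, -0.0131, 0.098, 0.04, 0.003, 0, 0, -0.0131, 0.095, 0.048, 0.003, 0, 0, -0.0131]}}

```text
clock: 8.63
ee_pos: [0.5345, 0.1369, 0.3067]
tcp_rot: [0.534, 0.846, -0.001, -0.0]
force: [-0.6, -0.9, -1.6]
width: 0.0579
grasp_force: 25.0
```

Emit:
{"op": "servo_tool", "data": {"plan": [0, 0, 0, 0, 0, 0, 0, 0, 0, 0, 0, 0]}}

```text
clock: 8.8
ee_pos: [0.5345, 0.1366, 0.3069]
tcp_rot: [0.536, 0.844, -0.001, -0.0]
force: [-0.5, -0.5, -0.8]
width: 0.0578
grasp_force: 25.0
```

```bash
cat >> h.py <<'E'
def tip(yaw,tilt,lipoff,lipz,zg=.0285,C=np.array([.564,.075,0])):
    Rt=tool(yaw,tilt); u=tool(yaw).apply([1,0,0]); lip=C+lipoff*u+[0,0,lipz]
    g=lip+Rt.apply([.053,0,-(zg-.028)])   # tool x = scoop x, tool z = -scoop z
    return gtcp(g,Rt),Rt
E
python3 - <<'E'
from ik import *
s=arm.get_obs(); print(s["clock"],s["qpos"].round(2),s["ee_pos"],(tool(115).inv()*R.from_quat(s["tcp_rot"])).as_rotvec(degrees=True))
q=s["qpos"]; P0,R0=None,None
for a,b,z0,z1,n in((0,27,.16,.112,7),(27,45,.112,.112,12),(45,60,.112,.112,5)):
    for k in range(1,n+1):
        f=k/n; p,Rt=tip(115,a+(b-a)*f,.018,z0+(z1-z0)*f)
        if P0 is None: P0,R0=s["ee_pos"],R.from_quat(s["tcp_rot"])
        t=R0.inv().apply(p-P0)/.15; w=(R0.inv()*Rt).as_rotvec()/2/np.pi
        bb=ik(p,Rt,q,1); q=bb[1]
        print(", ".join("%g"%v for v in np.r_[t.round(3),w.round(4)])+",","" if sum(bb[2])<1e-3 else bb[2])
        P0,R0=p,Rt
    print("--",q.round(2))
E
```

```text
8.8 [-0.38  0.74  0.07  1.89 -0.09  0.53  0.2 ] [0.53448725 0.13662884 0.30690622] [ 0.12206278 -0.04123018 -0.21070967]
-0.049, 0.005, 0.02, -0.0004, 0.0108, 0.0006, 
-0.07, 0, 0.024, 0, 0.0107, 0, 
-0.073, -0, 0.024, -0, 0.0107, 0, 
-0.076, 0, 0.023, 0, 0.0107, 0, 
-0.079, -0, 0.023, 0, 0.0107, 0, 
-0.082, 0, 0.022, 0, 0.0107, 0, 
-0.085, -0, 0.02, -0, 0.0107, 0, 
-- [ 0.1   0.88 -0.34  1.77 -0.3   0.69  0.55]
-0.026, -0, -0.009, 0, 0.0042, 0, 
-0.026, 0, -0.009, 0, 0.0042, -0, 
-0.026, -0, -0.009, 0, 0.0042, 0, 
-0.026, 0, -0.009, -0, 0.0042, 0, 
-0.026, -0, -0.009, -0, 0.0042, 0, 
-0.026, 0, -0.009, -0, 0.0042, -0, 
-0.026, 0, -0.009, 0, 0.0042, 0, 
-0.026, 0, -0.009, 0, 0.0042, 0, 
-0.026, 0, -0.009, 0, 0.0042, 0, 
-0.026, -0, -0.009, 0, 0.0042, 0, 
-0.026, 0, -0.009, 0, 0.0042, -0, 
-0.026, -0, -0.009, 0, 0.0042, 0, 
-- [ 0.3   1.01 -0.48  1.64 -0.39  0.93  0.69]
-0.052, 0, -0.017, -0, 0.0083, 0, 
-0.052, 0, -0.017, -0, 0.0083, 0, 
-0.052, 0, -0.017, 0, 0.0083, 0, 
-0.052, 0, -0.017, 0, 0.0083, -0, 
-0.052, -0, -0.017, 0, 0.0083, 0, 
-- [ 0.4   1.14 -0.56  1.52 -0.45  1.13  0.75]
```

Emit:
{"op": "servo_tool", "data": {"plan": [-0.049, 0.005, 0.02, 0, 0.0108, 0.0006, -0.07, 0, 0.024, 0, 0.0107, 0, -0.073, 0, 0.024, 0, 0.0107, 0, -0.076, 0, 0.023, 0, 0.0107, 0, -0.079, 0, 0.023, 0, 0.0107, 0, -0.082, 0, 0.022, 0, 0.0107, 0, -0.085, 0, 0.02, 0, 0.0107, 0, 0, 0, 0, 0, 0, 0, 0, 0, 0, 0, 0, 0]}}

```text
clock: 9.55
ee_pos: [0.565, 0.0704, 0.2674]
tcp_rot: [0.525, 0.819, 0.124, -0.196]
force: [-0.1, 0.8, -1.8]
width: 0.0577
grasp_force: 25.0
```

```bash
python3 - <<'E'
from h import *
s=arm.get_obs(); p,Rt=tip(115,27,.018,.112); print(s["clock"],s["qpos"].round(2),s["ee_pos"]-p,(Rt.inv()*R.from_quat(s["tcp_rot"])).as_rotvec(degrees=True),s["force"])
im,d=optics.grab_frame("side"); cv2.imwrite("pics/s2.png",cv2.resize(im[80:270,130:380],(780,593)))
E
```

```text
9.55 [ 0.1   0.88 -0.33  1.77 -0.3   0.69  0.54] [ 3.00078288e-04 -2.98218732e-03 -8.46620567e-05] [ 0.05241156 -0.18627061  0.35128221] [-0.09543398  0.78242483 -1.81898455]
```

View pics/s2.png

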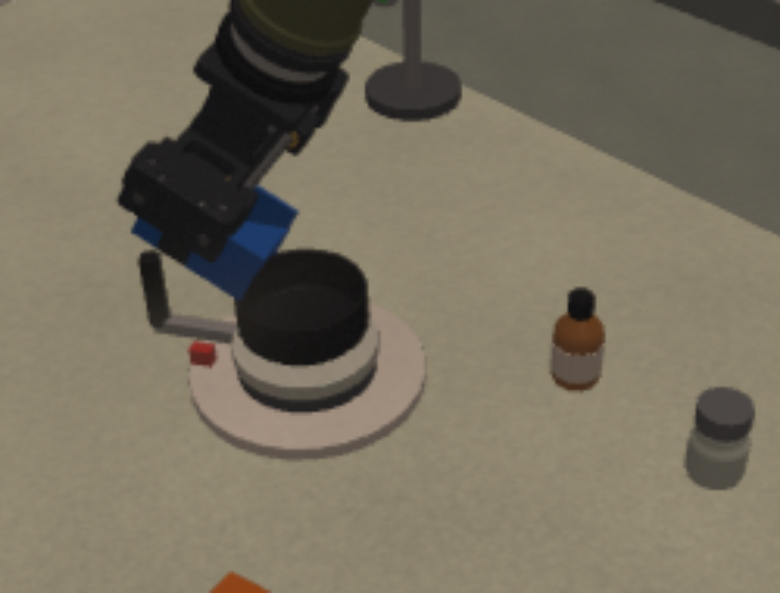

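The scoop is tilted 27° with its lip at crop (265,265), just inside the left rim of the dish at (305,300). No beads are out yet, so I'll continue the pour slowly.

Emit:
{"op": "servo_tool", "data": {"plan": [-0.026, 0, -0.009, 0, 0.0042, 0, -0.026, 0, -0.009, 0, 0.0042, 0, -0.026, 0, -0.009, 0, 0.0042, 0, -0.026, 0, -0.009, 0, 0.0042, 0, -0.026, 0, -0.009, 0, 0.0042, 0, -0.026, 0, -0.009, 0, 0.0042, 0, -0.026, 0, -0.009, 0, 0.0042, 0, -0.026, 0, -0.009, 0, 0.0042, 0, -0.026, 0, -0.009, 0, 0.0042, 0, -0.026, 0, -0.009, 0, 0.0042, 0]}}

```text
clock: 10.43
ee_pos: [0.5822, 0.0367, 0.2581]
tcp_rot: [0.501, 0.787, 0.193, -0.304]
force: [0.3, -0.1, -1.7]
width: 0.058
grasp_force: 25.0
```

Emit:
{"op": "servo_tool", "data": {"plan": [-0.026, 0, -0.009, 0, 0.0042, 0, -0.026, 0, -0.009, 0, 0.0042, 0, -0.026, 0, -0.009, 0, 0.0042, 0, -0.026, 0, -0.009, 0, 0.0042, 0, -0.052, 0, -0.017, 0, 0.0083, 0, -0.052, 0, -0.017, 0, 0.0083, 0, -0.052, 0, -0.017, 0, 0.0083, 0, -0.052, 0, -0.017, 0, 0.0083, 0, 0, 0, 0, 0, 0, 0, 0, 0, 0, 0, 0, 0]}}

```text
clock: 11.27
ee_pos: [0.5998, -0.0015, 0.2319]
tcp_rot: [0.466, 0.73, 0.269, -0.422]
force: [0.5, -0.4, -0.4]
width: 0.0575
grasp_force: 25.0
```

```bash
python3 - <<'E'
from h import *
s=arm.get_obs(); p,Rt=tip(115,60,.018,.112); print(s["clock"],s["qpos"].round(2),s["ee_pos"]-p,(Rt.inv()*R.from_quat(s["tcp_rot"])).as_rotvec(degrees=True),s["force"])
im,d=optics.grab_frame("side"); t,_=optics.grab_frame("top")
a=cv2.resize(im[80:270,130:380],(400,304)); b=cv2.resize(t[110:230,140:300],(400,300))
b=cv2.copyMakeBorder(b,0,4,0,0,0); cv2.imwrite("pics/s3.png",np.hstack([a,b]))
print([ (round(r["score"],2),np.round(r["location"])) for c in("top","side") for r in optics.search_frame(c,"bead0_center")])
E
```

```text
11.2667 [ 0.4   1.14 -0.56  1.52 -0.44  1.13  0.75] [ 0.00061091 -0.00102181  0.0002106 ] [0.00243547 0.05035516 0.07653204] [ 0.49501773 -0.39951149 -0.40095747]
[(0.39, array([239., 173.]))]
```

View pics/s3.png

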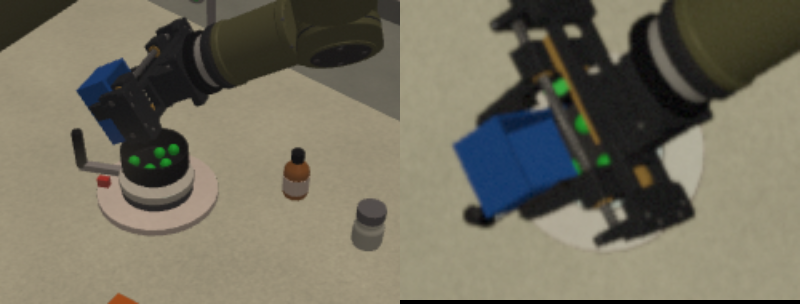

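```bash
python3 - <<'E'
from ik import *
s=arm.get_obs(); R0=R.from_quat(s["tcp_rot"]); p0=s["ee_pos"]
pu=p0+[0,0,.09]; print(ik(pu,R0,s["qpos"],1)[2]); rows(pu,R0,4)
p,Rt=tip(115,0,.018,.215); b=ik(pu,R0,s["qpos"],1); print(ik(p,Rt,b[1],1)[2]); rows(p,Rt,10,pu,R0)
E
```

```text
(np.float64(1.7280503259977888e-08), 1.2030825004221226e-07)
deg/row 0.0 mm/row 22.499999999999993
0.13, 0, -0.075, 0, 0, 0,
0.13, 0, -0.075, 0, 0, 0,
0.13, 0, -0.075, 0, 0, 0,
0.13, 0, -0.075, 0, 0, 0,
(np.float64(1.5106848014894556e-07), 2.294024354706438e-06)
deg/row 6.000572693810928 mm/row 15.888766687385214
0.074, -0, 0.076, -0, -0.0167, 0,
0.081, -0, 0.068, -0, -0.0167, 0,
0.088, -0, 0.059, -0, -0.0167, 0,
0.094, -0, 0.049, -0, -0.0167, 0,
0.098, -0, 0.039, -0, -0.0167, 0,
0.102, -0, 0.029, -0, -0.0167, 0,
0.104, -0, 0.018, -0, -0.0167, 0,
0.106, -0, 0.007, -0, -0.0167, 0,
0.106, -0, -0.004, -0, -0.0167, 0,
0.105, -0, -0.015, -0, -0.0167, 0
--
```

Emit:
{"op": "servo_tool", "data": {"plan": [0.13, 0, -0.075, 0, 0, 0, 0.13, 0, -0.075, 0, 0, 0, 0.13, 0, -0.075, 0, 0, 0, 0.13, 0, -0.075, 0, 0, 0]}}

```text
clock: 11.8
ee_pos: [0.5995, -0.0, 0.3243]
tcp_rot: [0.465, 0.731, 0.268, -0.422]
force: [0.1, -0.2, -1.8]
width: 0.0578
grasp_force: 25.0
```

Emit:
{"op": "servo_tool", "data": {"plan": [0.074, 0, 0.076, 0, -0.0167, 0, 0.081, 0, 0.068, 0, -0.0167, 0, 0.088, 0, 0.059, 0, -0.0167, 0, 0.094, 0, 0.049, 0, -0.0167, 0, 0.098, 0, 0.039, 0, -0.0167, 0, 0.102, 0, 0.029, 0, -0.0167, 0, 0.104, 0, 0.018, 0, -0.0167, 0, 0.106, 0, 0.007, 0, -0.0167, 0, 0.106, 0, -0.004, 0, -0.0167, 0, 0.105, 0, -0.015, 0, -0.0167, 0]}}

```text
clock: 12.63
ee_pos: [0.5336, 0.1401, 0.363]
tcp_rot: [0.537, 0.844, -0.001, 0.003]
force: [-0.4, 0.4, -1.5]
width: 0.0578
grasp_force: 25.0
```

```bash
python3 - <<'E'
from ik import *
s=arm.get_obs(); print(s["clock"],s["ee_pos"],(tool(115).inv()*R.from_quat(s["tcp_rot"])).as_rotvec(degrees=True),s["force"],s["width"])
im,d=optics.grab_frame("side"); cv2.imwrite("pics/s4.png",cv2.resize(im[80:270,130:380],(520,395)))
rows([.4993,-.1804,.26],tool(21),20)
E
```

```text
12.6333 [0.53356781 0.14010865 0.36300967] [-0.10507444 -0.2859476  -0.10797261] [-0.41460254  0.40298503 -1.46530684] 0.05783170269344713
deg/row 4.7440618774289876 mm/row 17.309510690934527
-0.094, -0.057, 0.035, 0.0001, 0, 0.0132,
-0.098, -0.049, 0.035, 0.0001, 0, 0.0132,
-0.102, -0.041, 0.035, 0.0001, 0, 0.0132,
-0.105, -0.033, 0.035, 0.0001, 0, 0.0132,
-0.107, -0.024, 0.035, 0.0001, 0, 0.0132,
-0.109, -0.015, 0.035, 0.0001, 0, 0.0132,
-0.11, -0.006, 0.035, 0.0001, 0, 0.0132,
-0.11, 0.003, 0.035, 0.0001, 0, 0.0132,
-0.109, 0.012, 0.035, 0.0001, 0, 0.0132,
-0.108, 0.021, 0.035, 0.0001, 0, 0.0132
--
-0.106, 0.03, 0.035, 0.0001, 0, 0.0132,
-0.103, 0.039, 0.035, 0.0001, 0, 0.0132,
-0.099, 0.047, 0.035, 0.0001, 0, 0.0132,
-0.095, 0.055, 0.035, 0.0001, 0, 0.0132,
-0.09, 0.063, 0.035, 0.0001, 0, 0.0132,
-0.085, 0.07, 0.035, 0.0001, 0, 0.0132,
-0.078, 0.077, 0.035, 0.0001, 0, 0.0132,
-0.072, 0.083, 0.035, 0.0001, 0, 0.0132,
-0.065, 0.089, 0.035, 0.0001, 0, 0.0132,
-0.057, 0.094, 0.035, 0.0001, 0, 0.0132
--
```

View pics/s4.png

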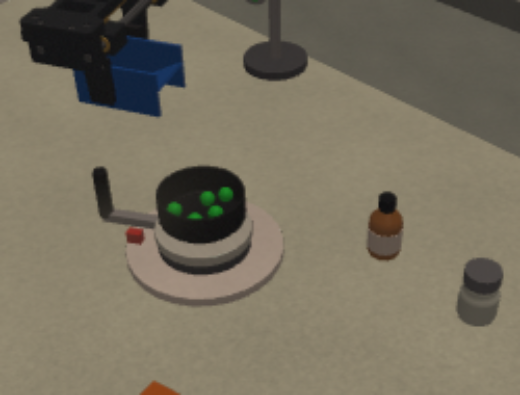

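The scoop is level again and lifted. Five beads show in the dish around (200,205), and the sixth may be hidden behind the near rim. I'll check from the top camera once the arm has moved aside.

Emit:
{"op": "servo_tool", "data": {"plan": [-0.094, -0.057, 0.035, 0, 0, 0.0132, -0.098, -0.049, 0.035, 0, 0, 0.0132, -0.102, -0.041, 0.035, 0, 0, 0.0132, -0.105, -0.033, 0.035, 0, 0, 0.0132, -0.107, -0.024, 0.035, 0, 0, 0.0132, -0.109, -0.015, 0.035, 0, 0, 0.0132, -0.11, -0.006, 0.035, 0, 0, 0.0132, -0.11, 0.003, 0.035, 0, 0, 0.0132, -0.109, 0.012, 0.035, 0, 0, 0.0132, -0.108, 0.021, 0.035, 0, 0, 0.0132]}}

```text
clock: 13.52
ee_pos: [0.5155, -0.0257, 0.3094]
tcp_rot: [0.832, 0.554, 0.0, -0.0]
force: [-1.2, -0.3, -0.5]
width: 0.0582
grasp_force: 25.0
```

Emit:
{"op": "servo_tool", "data": {"plan": [-0.106, 0.03, 0.035, 0, 0, 0.0132, -0.103, 0.039, 0.035, 0, 0, 0.0132, -0.099, 0.047, 0.035, 0, 0, 0.0132, -0.095, 0.055, 0.035, 0, 0, 0.0132, -0.09, 0.063, 0.035, 0, 0, 0.0132, -0.085, 0.07, 0.035, 0, 0, 0.0132, -0.078, 0.077, 0.035, 0, 0, 0.0132, -0.072, 0.083, 0.035, 0, 0, 0.0132, -0.065, 0.089, 0.035, 0, 0, 0.0132, -0.057, 0.094, 0.035, 0, 0, 0.0132]}}

```text
clock: 14.35
ee_pos: [0.4968, -0.1896, 0.257]
tcp_rot: [0.985, 0.172, 0.001, -0.001]
force: [0.3, 0.1, -1.2]
width: 0.0578
grasp_force: 25.0
```

```bash
python3 - <<'E'
from h import *
s=arm.get_obs(); print(s["clock"],s["ee_pos"],(tool(21).inv()*R.from_quat(s["tcp_rot"])).as_rotvec(degrees=True),s["force"],s["width"])
im,d=optics.grab_frame("top"); P=cloud("top",d)
cv2.imwrite("pics/t5.png",cv2.resize(im[110:250,130:400],(756,392)))
for r in optics.silhouettes("top","bead0_center"):
    p=P[r["pixels"]&(d>0)]; print(round(r["score"],2),np.round(r["location"]),p.mean(0).round(3))
im=im.astype(int); g=((im[...,1]>im[...,0]+40)&(im[...,1]>im[...,2]+40)).astype(np.uint8)
n,l,st,c=cv2.connectedComponentsWithStats(g)
for i in range(1,n): print(st[i,4],c[i].round(),P[l==i].mean(0).round(3))
E
```

```text
14.35 [ 0.49682352 -0.1895974   0.25702332] [0.04344184 0.09257279 1.23822398] [ 0.29293044  0.10862062 -1.17421626] 0.05779037265077595
0.26 [209. 179.] [0.544 0.096 0.063]
74 [113.  26.] [0.823 0.259 0.153]
143 [202. 143.] [0.623 0.115 0.017]
54 [218. 150.] [0.6   0.076 0.062]
54 [213. 159.] [0.582 0.085 0.061]
52 [226. 164.] [0.57  0.059 0.08 ]
54 [222. 175.] [0.549 0.067 0.061]
48 [234. 174.] [0.55  0.043 0.062]
53 [208. 177.] [0.545 0.095 0.062]
```

View pics/t5.png

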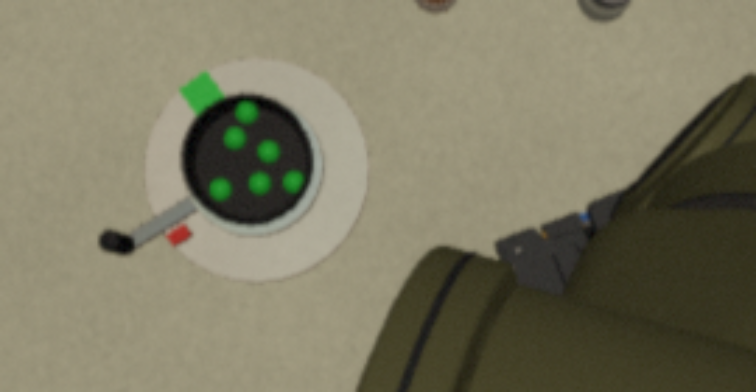

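All six beads are in the dish in the top view, between (220,110) and (295,190). Next I'll set the scoop down.

Emit:
{"op": "servo_tool", "data": {"plan": [0, 0, 0.09, 0, 0, 0, 0, 0, 0.09, 0, 0, 0, 0, 0, 0.09, 0, 0, 0, 0, 0, 0.09, 0, 0, 0, 0, 0, 0.08, 0, 0, 0, 0, 0, 0.05, 0, 0, 0, 0, 0, 0.03, 0, 0, 0, 0, 0, 0, 0, 0, 0]}}

```text
clock: 15.12
ee_pos: [0.4969, -0.1887, 0.1785]
tcp_rot: [0.985, 0.174, -0.0, 0.0]
force: [-0.7, -0.6, -0.6]
width: 0.0579
grasp_force: 25.0
```

Emit:
{"op": "servo_tool", "data": {"plan": [0, 0, 0.01, 0, 0, 0, 0, 0, 0.01, 0, 0, 0, 0, 0, 0, 0, 0, 0, 0, 0, 0, 0, 0, 0]}}

```text
clock: 15.45
ee_pos: [0.4971, -0.1892, 0.1764]
tcp_rot: [0.985, 0.174, 0.0, 0.001]
force: [0.4, 0.7, -0.7]
width: 0.0576
grasp_force: 25.0
```

Emit:
{"op": "servo_tool", "data": {"plan": [0, 0, 0.007, 0, 0, 0, 0, 0, 0.007, 0, 0, 0, 0, 0, 0.0, 0, 0, 0, 0, 0, 0, 0, 0, 0]}}

```text
clock: 15.78
ee_pos: [0.4971, -0.1892, 0.1757]
tcp_rot: [0.985, 0.174, 0.001, 0.001]
force: [-2.2, 2.1, 15.6]
width: 0.0581
grasp_force: 25.0
```

Emit:
{"op": "servo_tool", "data": {"plan": [0, 0, -0.005, 0, 0, 0, 0, 0, 0, 0, 0, 0, 0, 0, 0, 0, 0, 0, 0, 0, 0, 0, 0, 0, 0, 0, 0, 0, 0, 0, 0, 0, 0, 0, 0, 0, 0, 0, 0, 0, 0, 0, 0, 0, 0, 0, 0, 0], "gripper": 1}}

```text
clock: 16.45
ee_pos: [0.497, -0.1891, 0.1746]
tcp_rot: [0.985, 0.174, -0.0, 0.001]
force: [1.9, 0.3, -0.1]
width: 0.088
grasp_force: 0.0
```

Emit:
{"op": "servo_tool", "data": {"plan": [0, 0, -0.08, 0, 0, 0, 0, 0, -0.12, 0, 0, 0, 0, 0, -0.14, 0, 0, 0, 0, 0, -0.14, 0, 0, 0, 0, 0, -0.14, 0, 0, 0, 0, 0, -0.14, 0, 0, 0, 0, 0, -0.14, 0, 0, 0]}}

```text
clock: 17.03
ee_pos: [0.4967, -0.1888, 0.3117]
tcp_rot: [0.985, 0.174, 0.0, 0.001]
force: [1.2, -0.1, -1.2]
width: 0.0883
grasp_force: 0.0
```

```bash
python3 - <<'E'
from ik import *
s=arm.get_obs(); print(s["clock"],s["ee_pos"],s["qpos"].round(2),s["force"],s["width"])
im,d=optics.grab_frame("side"); P=cloud("side",d)
for r in optics.silhouettes("side","scoop")[:1]:
    p=P[r["pixels"]&(d>0)]; print(round(r["score"],2),np.median(p,0).round(3),np.percentile(p[:,2],[3,97]).round(3))
# lever path: post positions, grip with tool yaw options
C=np.array([.564,.075])
q0=s["qpos"]
for yaw0,dy in((31,0),(31,-86),(211,0),(121,0),(121,-86),(-59,0),(76,0),(60,0)):
    q=q0; w=[]; zs=.068
    for k in range(0,11):
        a=np.radians(121-86*k/10); yaw=yaw0+dy*k/10
        g=np.r_[C+.110*np.array([np.cos(a),np.sin(a)]),zs]; Rt=tool(yaw); b=ik(gtcp(g,Rt),Rt,q,1 if k else 3); q=b[1]; w.append(sum(b[2]))
    print(yaw0,dy,max(w).round(3),q.round(2))
E
```

```text
17.0333 [ 0.49666216 -0.1887934   0.31165849] [ 0.07  0.74  0.34  1.95 -0.46  0.53 -0.49] [ 1.23006017 -0.14245111 -1.19534253] 0.08825451106134968
0.72 [ 0.498 -0.184  0.019] [0.001 0.045]
31 0 0.0 [-0.47  1.03  0.39  1.56 -0.55  0.67 -0.84]
31 -86 0.0 [-0.63  1.13  0.75  1.57 -0.96  0.85 -2.02]
211 0 0.939 [ 0.01  1.   -0.3   1.78 -1.    0.04 -2.66]
121 0 0.0 [-0.25  0.99 -0.05  1.55  0.08  0.61  0.2 ]
121 -86 0.0 [-0.45  1.02  0.34  1.56 -0.48  0.65 -0.83]
-59 0 0.0 [-0.58  1.09  0.63  1.57 -0.84  0.77 -2.19]
76 0 0.0 [-0.36  1.    0.17  1.55 -0.25  0.61 -0.31]
60 0 0.0 [-0.4   1.01  0.25  1.55 -0.36  0.63 -0.49]
```

```bash
python3 - <<'E'
from h import *
rows([.5073,.1693,.307],tool(121),18)
E
```

```text
deg/row 5.611985497488868 mm/row 19.94077898054601
0.049, -0.124, 0.002, 0.0001, 0, -0.0156,
0.061, -0.118, 0.002, 0.0001, 0, -0.0156,
0.072, -0.112, 0.002, 0.0001, 0, -0.0156,
0.082, -0.104, 0.002, 0.0001, 0, -0.0156,
0.092, -0.096, 0.002, 0.0001, 0, -0.0156,
0.101, -0.086, 0.002, 0.0001, 0, -0.0156,
0.109, -0.076, 0.002, 0.0001, 0, -0.0156,
0.116, -0.065, 0.002, 0.0001, 0, -0.0156,
0.122, -0.053, 0.002, 0.0001, 0, -0.0156,
0.126, -0.041, 0.002, 0.0001, 0, -0.0156
--
0.13, -0.028, 0.002, 0.0001, 0, -0.0156,
0.132, -0.016, 0.002, 0.0001, 0, -0.0156,
0.133, -0.003, 0.002, 0.0001, 0, -0.0156,
0.133, 0.01, 0.002, 0.0001, 0, -0.0156,
0.131, 0.023, 0.002, 0.0001, 0, -0.0156,
0.128, 0.036, 0.002, 0.0001, 0, -0.0156,
0.124, 0.048, 0.002, 0.0001, 0, -0.0156,
0.119, 0.06, 0.002, 0.0001, 0, -0.0156,
```

Emit:
{"op": "servo_tool", "data": {"plan": [0.049, -0.124, 0.002, 0, 0, -0.0156, 0.061, -0.118, 0.002, 0, 0, -0.0156, 0.072, -0.112, 0.002, 0, 0, -0.0156, 0.082, -0.104, 0.002, 0, 0, -0.0156, 0.092, -0.096, 0.002, 0, 0, -0.0156, 0.101, -0.086, 0.002, 0, 0, -0.0156, 0.109, -0.076, 0.002, 0, 0, -0.0156, 0.116, -0.065, 0.002, 0, 0, -0.0156, 0.122, -0.053, 0.002, 0, 0, -0.0156, 0.126, -0.041, 0.002, 0, 0, -0.0156], "gripper": 0.57}}

```text
clock: 17.97
ee_pos: [0.5018, 0.0113, 0.3063]
tcp_rot: [0.786, 0.619, -0.001, 0.0]
force: [0.5, -0.6, -0.3]
width: 0.0504
grasp_force: 0.0
```

Emit:
{"op": "servo_tool", "data": {"plan": [0.13, -0.028, 0.002, 0, 0, -0.0156, 0.132, -0.016, 0.002, 0, 0, -0.0156, 0.133, -0.003, 0.002, 0, 0, -0.0156, 0.133, 0.01, 0.002, 0, 0, -0.0156, 0.131, 0.023, 0.002, 0, 0, -0.0156, 0.128, 0.036, 0.002, 0, 0, -0.0156, 0.124, 0.048, 0.002, 0, 0, -0.0156, 0.119, 0.06, 0.002, 0, 0, -0.0156, 0, 0, 0, 0, 0, 0, 0, 0, 0, 0, 0, 0]}}

```text
clock: 18.8
ee_pos: [0.5056, 0.1705, 0.3035]
tcp_rot: [0.492, 0.871, -0.001, 0.0]
force: [0.6, -0.5, 0.4]
width: 0.0505
grasp_force: 0.0
```

```bash
python3 - <<'E'
from h import *
s=arm.get_obs(); print(s["clock"],s["ee_pos"],(tool(121).inv()*R.from_quat(s["tcp_rot"])).as_rotvec(degrees=True),s["width"])
im,d=optics.grab_frame("side"); P=cloud("side",d)
for r in optics.silhouettes("side","lever_post")[:1]:
    p=P[r["pixels"]&(d>0)]; p=p[(p[:,2]>.045)&(p[:,2]<.1)]; print(round(r["score"],2),len(p),p.mean(0).round(4))
sc=optics.silhouettes("side","scoop")[:1]
for r in sc: p=P[r["pixels"]&(d>0)]; print(np.median(p,0).round(3),np.percentile(p,[3,97],axis=0).round(3))
rows([.5073,.1693,.217],tool(121),7)
E
```

```text
18.8 [0.50555777 0.17050076 0.30353719] [ 0.07157734 -0.04931192 -0.09731209] 0.05054061047729441
0.68 151 [0.5114 0.156  0.0702]
[ 0.499 -0.184  0.019] [[ 0.444 -0.23   0.001]
 [ 0.533 -0.156  0.045]]
deg/row 0.03204336336855138 mm/row 12.383280579447117
0, 0.002, 0.083, -0, 0.0001, -0,
0, 0.002, 0.083, -0, 0.0001, -0,
0, 0.002, 0.083, -0, 0.0001, -0,
0, 0.002, 0.083, -0, 0.0001, -0,
0, 0.002, 0.083, -0, 0.0001, -0,
0, 0.002, 0.083, -0, 0.0001, -0,
0, 0.002, 0.083, -0, 0.0001, -0,
```

Emit:
{"op": "servo_tool", "data": {"plan": [0, 0.002, 0.083, 0, 0, 0, 0, 0.002, 0.083, 0, 0, 0, 0, 0.002, 0.083, 0, 0, 0, 0, 0.002, 0.083, 0, 0, 0, 0, 0.002, 0.083, 0, 0, 0, 0, 0.002, 0.083, 0, 0, 0, 0, 0.002, 0.083, 0, 0, 0, 0, 0, 0, 0, 0, 0]}}

```text
clock: 19.62
ee_pos: [0.5073, 0.1696, 0.2147]
tcp_rot: [0.493, 0.87, -0.002, -0.0]
force: [0.5, -0.1, -0.2]
width: 0.0501
grasp_force: 0.0
```

Emit:
{"op": "servo_tool", "data": {"plan": [0, 0, 0, 0, 0, 0, 0, 0, 0, 0, 0, 0, 0, 0, 0, 0, 0, 0, 0, 0, 0, 0, 0, 0, 0, 0, 0, 0, 0, 0, 0, 0, 0, 0, 0, 0, 0, 0, 0, 0, 0, 0], "gripper": 0.05, "squeeze": 25}}

```text
clock: 20.2
ee_pos: [0.5081, 0.171, 0.2171]
tcp_rot: [0.492, 0.871, -0.0, 0.001]
force: [0.8, 0.0, 2.4]
width: 0.0152
grasp_force: 25.0
```

```bash
python3 - <<'E'
from h import *
s=arm.get_obs(); p=s["ee_pos"]; v=p[:2]-[.564,.075]; print(s["clock"],p,np.hypot(*v),np.degrees(np.arctan2(v[1],v[0])),s["force"],s["width"],s["grasp_force"])
E
```

```text
20.2 [0.50811989 0.17102215 0.21708705] 0.11109833062023308 120.19727240730067 [0.83906769 0.02934742 2.36468475] 0.015245679751582308 24.997948373202235
```

Emit:
{"op": "servo_tool", "data": {"plan": [-0.0014, 0.0458, 0, 0, 0, 0.00995, -0.0014, 0.0458, 0, 0, 0, 0.00995, -0.0014, 0.0458, 0, 0, 0, 0.00995, -0.0014, 0.0458, 0, 0, 0, 0.00995, -0.0014, 0.0458, 0, 0, 0, 0.00995, -0.0014, 0.0458, 0, 0, 0, 0.00995, -0.0014, 0.0458, 0, 0, 0, 0.00995, -0.0014, 0.0458, 0, 0, 0, 0.00995]}}

```text
clock: 20.87
ee_pos: [0.56, 0.1869, 0.2171]
tcp_rot: [0.693, 0.721, -0.0, 0.0]
force: [-0.9, -0.0, 3.4]
width: 0.0154
grasp_force: 25.0
```

```bash
cat > chk.py <<'E'
from h import *
s=arm.get_obs(); p=s["ee_pos"]; v=p[:2]-[.564,.075]; M=R.from_quat(s["tcp_rot"]).as_matrix()
print(s["clock"],p.round(4),"r",np.hypot(*v).round(4),"ang",np.degrees(np.arctan2(v[1],v[0])).round(2),"yaw",np.degrees(np.arctan2(M[1,0],M[0,0])).round(2),"z",M[:,2].round(3),"F tool",(M.T@s["force"]).round(2),s["width"].round(4),s["grasp_force"].round(1))
E
python3 chk.py
```

```text
Traceback (most recent call last):
  File "chk.py", line 3, in <module>
    print(s["clock"],p.round(4),"r",np.hypot(*v).round(4),"ang",np.degrees(np.arctan2(v[1],v[0])).round(2),"yaw",np.degrees(np.arctan2(M[1,0],M[0,0])).round(2),"z",M[:,2].round(3),"F tool",(M.T@s["force"]).round(2),s["width"].round(4),s["grasp_force"].round(1))
                                                                                                                                                                                                                       ^^^^^^^^^^^^^^^^
AttributeError: 'float' object has no attribute 'round'
```

Emit:
{"op": "servo_tool", "data": {"plan": [-0.0014, 0.0458, 0, 0, 0, 0.00995, -0.0014, 0.0458, 0, 0, 0, 0.00995, -0.0014, 0.0458, 0, 0, 0, 0.00995, -0.0014, 0.0458, 0, 0, 0, 0.00995, -0.0014, 0.0458, 0, 0, 0, 0.00995, -0.0014, 0.0458, 0, 0, 0, 0.00995, -0.0014, 0.0458, 0, 0, 0, 0.00995, -0.0014, 0.0458, 0, 0, 0, 0.00995, -0.0014, 0.0458, 0, 0, 0, 0.00995, -0.0014, 0.0458, 0, 0, 0, 0.00995]}}

```text
clock: 21.7
ee_pos: [0.6257, 0.1699, 0.2172]
tcp_rot: [0.881, 0.474, 0.001, 0.0]
force: [0.2, 2.3, 2.0]
width: 0.0151
grasp_force: 25.0
```

```bash
sed -i 's/s\["width"\].round(4),s\["grasp_force"\].round(1)/s["width"],s["grasp_force"]/' chk.py; python3 chk.py
```

```text
21.7 [0.6257 0.1699 0.2172] r 0.1132 ang 56.99 yaw 56.56 z [ 0.002  0.001 -1.   ] F tool [ 2.04 -1.16 -1.98] 0.015086114449914093 24.99827600782737
```

Emit:
{"op": "servo_tool", "data": {"plan": [-0.0036, 0.0458, 0, 0, 0, 0.00995, -0.0036, 0.0458, 0, 0, 0, 0.00995, -0.0036, 0.0458, 0, 0, 0, 0.00995, -0.0036, 0.0458, 0, 0, 0, 0.00995, -0.0036, 0.0458, 0, 0, 0, 0.00995, -0.0014, 0.03, 0, 0, 0, 0.006, 0, 0, 0, 0, 0, 0, 0, 0, 0, 0, 0, 0]}}

```text
clock: 22.37
ee_pos: [0.6541, 0.1434, 0.2173]
tcp_rot: [0.949, 0.315, 0.004, -0.0]
force: [6.7, 5.1, -1.5]
width: 0.0148
grasp_force: 25.0
```

```bash
python3 chk.py
```

```text
22.3667 [0.6541 0.1434 0.2173] r 0.1131 ang 37.22 yaw 36.69 z [ 0.007  0.003 -1.   ] F tool [ 8.38 -0.11  1.55] 0.014774745774463657 24.99876197485719
```

Emit:
{"op": "servo_tool", "data": {"plan": [0.005, 0.012, 0, 0, 0, 0.003, 0.005, 0.012, 0, 0, 0, 0.003, 0, 0, 0, 0, 0, 0, 0, 0, 0, 0, 0, 0]}}

```text
clock: 22.7
ee_pos: [0.6568, 0.1405, 0.2173]
tcp_rot: [0.955, 0.297, 0.003, 0.0]
force: [5.7, 4.3, -1.0]
width: 0.015
grasp_force: 25.0
```

```bash
python3 chk.py; python3 - <<'E'
from h import *
im,d=optics.grab_frame("side"); cv2.imwrite("pics/s6.png",cv2.resize(im[90:270,140:390],(780,562)))
t,d=optics.grab_frame("top"); P=cloud("top",d); z=P[...,2]
m=(z>0.076)&(z<0.105)&(abs(P[...,0]-.566)<.06)&(abs(P[...,1]-.077)<.055); r=np.hypot(P[...,0]-.564,P[...,1]-.075)
m&=(r<.05)&(r>.038); print("rim z",m.sum(),np.percentile(z[m],[20,50,80,90]))
E
```

```text
22.7 [0.6568 0.1405 0.2173] r 0.1136 ang 35.23 yaw 34.5 z [ 0.005  0.001 -1.   ] F tool [ 7.13 -0.32  1.04] 0.01503758736407157 25.000514066778123
rim z 349 [0.08556742 0.09188687 0.09390053 0.09462195]
```

View pics/s6.png

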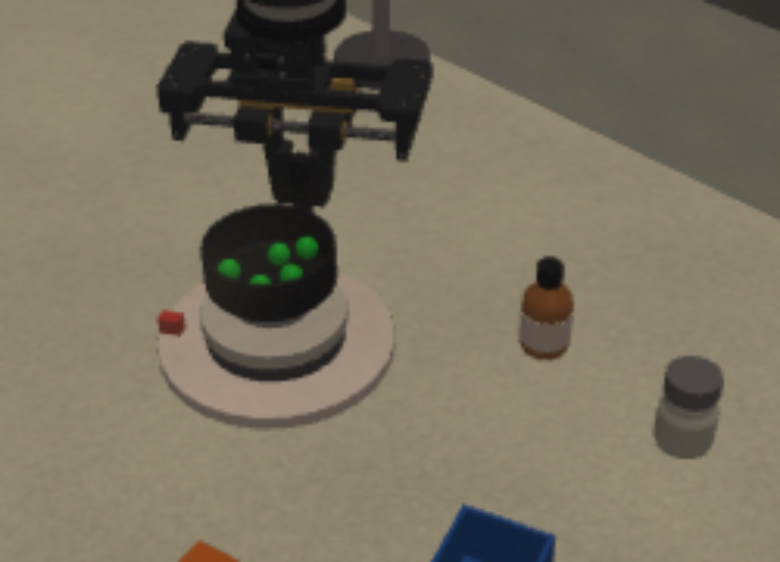

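The stage is up: the dish rim is about 0.094 high, and the beads are inside it at (270,260). Next I'll press gently until the lever meets its stop.

Emit:
{"op": "servo_tool", "data": {"plan": [0.003, 0.012, 0, 0, 0, 0.003, 0.003, 0.008, 0, 0, 0, 0.002, 0, 0, 0, 0, 0, 0, 0, 0, 0, 0, 0, 0]}}

```text
clock: 23.13
ee_pos: [0.6589, 0.1379, 0.2172]
tcp_rot: [0.96, 0.281, 0.002, 0.0]
force: [5.2, 3.8, -0.4]
width: 0.0148
grasp_force: 25.0
```

```bash
python3 chk.py
```

```text
23.1333 [0.6589 0.1379 0.2172] r 0.1139 ang 33.52 yaw 32.66 z [ 0.004  0.    -1.   ] F tool [ 6.48 -0.4   0.38] 0.014834939071580748 25.00126571394503
```

Emit:
{"op": "servo_tool", "data": {"plan": [0.002, 0.012, 0, 0, 0, 0.003, 0.002, 0.008, 0, 0, 0, 0.002, 0, 0, 0, 0, 0, 0, 0, 0, 0, 0, 0, 0]}}

```text
clock: 23.47
ee_pos: [0.6598, 0.1369, 0.2172]
tcp_rot: [0.964, 0.266, 0.0, -0.001]
force: [1.0, 5.7, 4.2]
width: 0.0154
grasp_force: 25.0
```

```bash
python3 chk.py
```

```text
23.4667 [0.6598 0.1369 0.2172] r 0.1141 ang 32.86 yaw 30.9 z [ 0.     0.002 -1.   ] F tool [ 3.8  -4.34 -4.19] 0.015395570164385747 24.999278581235558
```

Emit:
{"op": "servo_tool", "data": {"plan": [0, 0, 0, 0, 0, 0, 0, 0, 0, 0, 0, 0, 0, 0, 0, 0, 0, 0, 0, 0, 0, 0, 0, 0]}}

```text
clock: 23.8
ee_pos: [0.6598, 0.1369, 0.2172]
tcp_rot: [0.964, 0.266, 0.0, -0.001]
force: [1.4, 5.9, 2.6]
width: 0.0152
grasp_force: 25.0
```

```bash
python3 chk.py; python3 - <<'E'
from h import *
d=optics.grab_frame("side")[1]; P=cloud("side",d)
for l in("scoop","dish"):
    r=optics.silhouettes("side",l)[0]; p=P[r["pixels"]&(d>0)]; print(l,np.median(p,0).round(3),np.percentile(p[:,2],[3,97]).round(3))
print(arm.hand_in())
E
```

```text
23.8 [0.6598 0.1369 0.2172] r 0.114 ang 32.87 yaw 30.9 z [ 0.     0.002 -1.   ] F tool [ 4.21 -4.37 -2.55] 0.015241042128186102 24.999110557255335
scoop [ 0.498 -0.184  0.019] [0.001 0.045]
dish [0.57  0.074 0.077] [0.048 0.094]
the job is handed in; nothing more can be done
None
```

The job is handed in, though no verdict came back: six beads are in the dish, the empty scoop stands upright where it began, and the gripper holds the lever at its stop with the stage up.

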